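# Change over the bangle chuck

## Robot

A 6-joint arm with a two-finger parallel gripper is mounted at the origin on the work surface. World frame = base frame: x ahead of the robot, y to its left, z up, the work surface at z = 0. Lengths are in mm, angles in rad, forces in N, time in s.
With the tool pointing down it reaches from about 350 to 875 mm from the base axis. Payload 4.2 kg.
Tool frame: the origin (TCP) lies at the very end of the fingers, on their centre line; the grasp point (between the pads) lies 19 mm behind it; z points along the fingers, y is the line along which they close (so a half turn about z gives the same grasp; the last joint's range is limited). The gripper opens to 85 mm and grips with 20 to 120 N. Pads are 22 mm wide; open, the fingers measure 114 mm over their backs; the gripper's body (76 mm by 85 mm) begins 54 mm behind the grasp point. The pads swing forward as they close: fully open they stand 13 mm farther back than shut.
Start: joints at [1.529, 0.385, 0.008, 0, -1.194, -0.259], TCP at [185.145, 596.926, 231.312] pointing down, gripper open.
Joint ranges: [-3.14, 3.14], [-1.21, 2.06], [-1.07, 1.41], [-3.16, 2.05], [-2.99, -0.16], [-3.1, 3.1]. Speed limits (rad/s): [2.79, 2.79, 3.14, 3.14, 3.14, 3.14].

## Interface

Orientations are given as a unit quaternion [x, y, z, w].
In Python, from bench import arm, optics gives the robot as it stands. The module is installed in compiled form; this text tells all that it offers.
- The arm moves only by the tool step_arm, never from a script. Its argument "motion" is a list of rows, each an object with "dr": the turn, a rotation vector about the tool's x, y, z in units of 8 degrees (1.0 is 8 degrees), a list of three; "slide": the shift along the tool's x, y, z in mm, a list of three; "jaw": the finger opening in mm, from 0 to 85.4. A call has exactly 8 rows; each row is the pose to reach, as a shift and turn from the pose commanded when the call began, along the tool's axes at that moment; what a row does not reach only later rows make up. A row lasts 1/8 s, in which the tool goes at most 62.5 mm and 10.7 degrees, less where a joint would pass 70% of its speed; a pose out of reach is approached as far as the arm can. A call with a gripper value outside its range is refused whole. The fingers move at their own pace and stop on an object; the grip force is fixed at half the most. Time passes only in rows, so rows that repeat a pose let the fingers close, or fill a call up. It gives the time, the measured TCP pose, the force, the opening and the grip force at its end, in the units of the state.
- arm.read_state(): the state, without advancing time (a new reading comes with each control period).
- optics.get_image(name): name is "side" or "top"; returns the picture (384x512x3 uint8, blue, green, red); there is no depth.
- optics.camera_info(name): a dict with "camera_matrix" (3x3 intrinsics, pixels), "view" (4x4, takes a point from world to camera coordinates). Camera axes: x right, y up, looking along -z (the intrinsics and any distortion apply to the point x, -y, -z); pixel columns grow to the right and rows downward; lengths in mm; the calibration is good to about 2 mm. A picture is of the moment at which its call begins. camera_info takes no time and is no camera call.
- arm.job_done(): hands the job in; it is judged then, once.
The state is a dict: "clock": time; "joints": joint angles; "joint_vel": joint speeds; "joint_efforts": joint torques, N m; "position": TCP position; "ee_rot": TCP orientation; "contact_force": force on the tool from outside, world axes, zero at the start; "wrist_torque": the same for the moment, N m; "gripper_width": finger opening in mm; "grasp_force": force on a finger pad.
Only numpy, scipy, OpenCV 4.12 (cv2) and the standard library are available. Lean on these libraries where they do the work, as an engineer would, in place of code of your own. Each camera call takes 0.05 s, during which the arm holds its last target. There are 200 camera calls.

## Task

Turn the slim ring of the bangle chuck to its release stop, touching neither of the fixed collars on its two sides, slide every gold bangle off the open end of the jaws and put it in the blue-lined tray. Then take one silver blank from the rack, slip it fully onto the jaws and turn the ring back to its gripping stop, so that the blank is held centred. Leave the other things on the bench where they are.

Things in the scene. Friction and masses are not known exactly. Their poses are not given: they have to be found in the camera images.
- chuck: bangle chuck: green headstock on a steel foot, fixed. Origin on the bench under the ring's centre; y points along the jaws to their open end. Level axis 130 mm up. In mm along y: foot (120 wide, 12 high) -127 to -17, headstock (56 dia.) -92 to -21, back collar -21 to -7.5, scroll ring -6 to 6, front collar 7.5 to 28, four jaws (above, below, both sides) 30 to 186, free, with only the bench below
- ring_centre (a point): centre of the scroll ring, on the chuck's axis; axes as chuck (y along the jaws, z up)
- jaw_tip (a point): point on the chuck's axis at the open end of the jaws, 186 mm from the ring centre. The last 4 mm of each jaw carry a lip that stands 2.5 mm out: with the ring at 0 the lips keep bangles on; at release they reach 22.8 mm from the axis, so that a bangle held centred (lifted) passes them with 3.7 mm to spare all round
- jaw_mid (a point): on the chuck's axis at mid-length of the jaws, 108 mm from the ring centre. Each jaw is a bar 12 mm wide; its outer face is 26.9 mm from the axis with the ring at 0 and moves in 4.4 mm per rad, to 20.3 mm at release. A bangle on released jaws hangs on the top jaw, its centre 6 mm below the axis; closing the ring lifts and centres it
- back_collar: fixed dark collar behind the scroll ring, 46 mm dia.; not to be touched by the fingers. One white dot marks gripping, two red dots mark released. Origin on the bench top as chuck
- front_collar: fixed dark collar in front of the scroll ring, 46 mm dia.; not to be touched by the fingers. Origin on the bench top as chuck
- scroll_ring (a joint): slim knurled steel ring, 62 mm dia., 12 wide, 8 proud of the collars, yellow index on its rim. rad: 0 = gripping stop (index at the white dot, 0.75 from the top towards chuck -x), 1.5 = release stop (index at two red dots, 0.75 towards +x). Increasing: its top moves to chuck +x. Stiff (0.6 N m), stays where left; turn it in two or more bites. It drives the jaws
- gold1: finished gold-coloured octagonal bangle, 61 mm over outer flats, 53 over inner flats (wall 4), 14 wide, 90 g. Origin at its centre; y is the axis of the hole, x and z are square to flats. At the start held on the jaws, places 38 mm apart, behind the lips. Two to four are present
- gold2: finished gold-coloured octagonal bangle, 61 mm over outer flats, 53 over inner flats (wall 4), 14 wide, 90 g. Origin at its centre; y is the axis of the hole, x and z are square to flats. At the start held on the jaws, places 38 mm apart, behind the lips. Two to four are present
- gold3: finished gold-coloured octagonal bangle, 61 mm over outer flats, 53 over inner flats (wall 4), 14 wide, 90 g. Origin at its centre; y is the axis of the hole, x and z are square to flats. At the start held on the jaws, places 38 mm apart, behind the lips. Two to four are present
- gold4: finished gold-coloured octagonal bangle, 61 mm over outer flats, 53 over inner flats (wall 4), 14 wide, 90 g. Origin at its centre; y is the axis of the hole, x and z are square to flats. At the start held on the jaws, places 38 mm apart, behind the lips. Two to four are present
- blank1: plain silver-coloured blank, an octagonal bangle, 61 mm over outer flats, 53 over inner flats (wall 4), 14 wide, 90 g. Origin at its centre; y is the axis of the hole, x and z are square to flats. At the start stands on a flat in a slot of the rack, hole level, along rack y. Any of the three will do
- blank2: plain silver-coloured blank, an octagonal bangle, 61 mm over outer flats, 53 over inner flats (wall 4), 14 wide, 90 g. Origin at its centre; y is the axis of the hole, x and z are square to flats. At the start stands on a flat in a slot of the rack, hole level, along rack y. Any of the three will do
- blank3: plain silver-coloured blank, an octagonal bangle, 61 mm over outer flats, 53 over inner flats (wall 4), 14 wide, 90 g. Origin at its centre; y is the axis of the hole, x and z are square to flats. At the start stands on a flat in a slot of the rack, hole level, along rack y. Any of the three will do
- rack: dark wooden rack, 70 x 150 mm, fixed, origin under its centre; base 8 mm thick with three slots 16 mm wide, 14 mm deep, across its x, 45 mm apart along its y (at y -45, 0, 45 mm); the ridges between are 40 mm long in x
- tray: loose wooden tray with a blue felt floor, 180 (x) x 240 (y) x 24 mm outside, walls and floor 6 mm, 0.6 kg; origin under its centre. Bangles may stand on a flat or lie in it.
- hammer: bystander: bench hammer, wooden handle, 260 mm long, lying on the bench; origin under it
- graver: bystander: engraving tool with a wooden handle, 130 mm long, lying on the bench; origin under it
- polish_jar: bystander: small jar with a black cap, 56 mm across, 60 mm tall; origin under it
- compound_bar: bystander: red-brown bar of polishing compound, 100 x 35 x 30 mm; origin under it
- emery_stick: bystander: flat wooden emery stick, 200 x 25 x 12 mm; origin under it
- loupe: bystander: black folding loupe, 36 mm across, 20 mm tall; origin under it
- dividers: bystander: pair of steel dividers lying flat, 130 mm long; origin under it
There are look-alikes about, which are no part of the job. Leave any turquoise look-alike of the gold1 alone. What is shaped like the blank1 but green is not meant.

How it is judged:
By the outcome, as a careful person would: the job done as asked, in the order asked, and still so for the second after the job is handed in, with the robot touching nothing.
Of gold1, gold2, gold3, gold4 only 2 to 4 are there at a start; the rules pass over those that are not, and their reading is None.
At some moment in a run one of tray may be knocked a few centimetres aside while the robot is not near it.
Once in a run the grip may slacken for a moment while it holds something.
It also fails if it takes over 210 s, if anything falls off the work surface, if the arm or the gripper's body presses on something with over 40 N, if the wrist force passes 120 N, or if a joint passes its speed limit or range.

## Working session

There is one attempt and no reset: what is moved stays moved. The work goes in short steps, Python scripts to look and compute and a tool call to move; the robot and the scene stay as the last step left them, time stands still between calls to the robot, and variables do not carry over. Pictures are saved under pics/ and viewed, at most 14 in all, crops included, and the job is handed in when it is done.

Besides the shell and the picture viewer there is one more tool, called after "Request:" as a command line: name --argument value ..., lists and objects as JSON in quotes. step_arm: Moves the arm, as the interface text tells. Its arguments: {"type":"object","properties":{"motion":{"type":"array","items":{"type":"object","properties":{"dr":{"type":"array","items":{"type":"number"}},"slide":{"type":"array","items":{"type":"number"}},"jaw":{"type":"number"}}}}},"required":["motion"]}

```bash
ls; mkdir -p pics; python3 - <<'E'
from bench import arm, optics
import cv2
for n in("side","top"):
    cv2.imwrite(f"pics/{n}0.png",cv2.resize(optics.get_image(n),(800,600),interpolation=cv2.INTER_CUBIC))
    i=optics.camera_info(n);print(n,i)
print(arm.read_state())
E
```

```text
pics
side {'camera_matrix': array([[349.22633961,   0.        , 259.66095782],
       [  0.        , 349.22633961, 199.00393616],
       [  0.        ,   0.        ,   1.        ]]), 'view': array([[ 7.53282634e-01, -6.57696888e-01, -2.76873715e-04,
        -3.73946367e+02],
       [ 4.57548713e-01,  5.23743617e-01,  7.18569273e-01,
        -3.44777342e+02],
       [-4.72455763e-01, -5.41412438e-01,  6.95455336e-01,
        -8.92403710e+02],
       [ 0.00000000e+00,  0.00000000e+00,  0.00000000e+00,
         1.00000000e+00]])}
top {'camera_matrix': array([[461.56509583,   0.        , 253.50134436],
       [  0.        , 461.56509583, 190.03966265],
       [  0.        ,   0.        ,   1.        ]]), 'view': array([[-1.17280282e-02, -9.99928225e-01, -2.44896965e-03,
         3.90892447e+01],
       [ 9.91942944e-01, -1.19432590e-02,  1.26121190e-01,
        -5.34832576e+02],
       [-1.26141386e-01, -9.50085300e-04,  9.92011818e-01,
        -1.63760664e+03],
       [ 0.00000000e+00,  0.00000000e+00,  0.00000000e+00,
         1.00000000e+00]])}
{'clock': 0.1, 'joints': array([ 1.52856645e+00,  3.85499505e-01,  6.75877555e-03, -4.18677100e-04,
       -1.19401799e+00, -2.58619376e-01]), 'joint_vel': array([ 0.00035308, -0.00214785,  0.0021082 , -0.00049228,  0.00090739,
       -0.00136542]), 'joint_efforts': array([-1.07417254e-03, -3.93320632e+01,  1.88926649e+01,  4.19795215e+00,
       -2.63306443e-03,  4.93216604e-06]), 'position': array([185.02888572, 596.43368918, 230.31996981]), 'ee_rot': array([ 9.88695465e-01, -1.49934242e-01, -8.74879434e-05,  9.96468274e-04]), 'contact_force': array([-0.80993404, -0.02231601,  0.24851543]), 'wrist_torque': array([ 7.36454098e-05,  1.84475866e-02, -9.51417307e-03]), 'grasp_force': 0.0, 'gripper_width': 85.25414818112624}
```

View pics/side0.png

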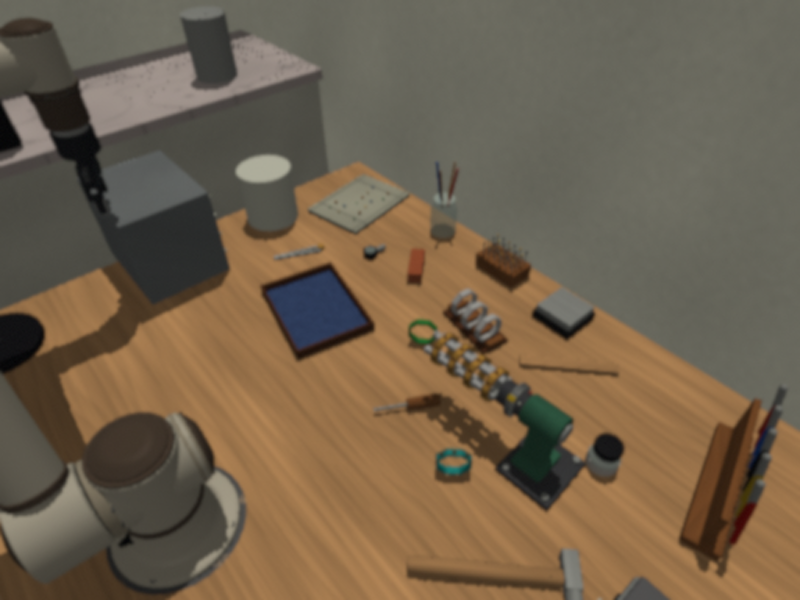

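View pics/top0.png

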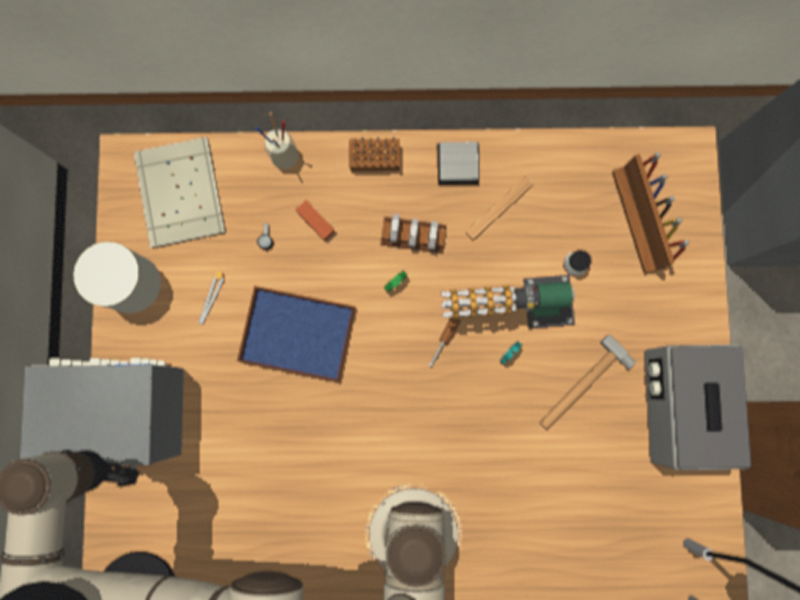

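```bash
cat > h.py <<'E'
from bench import arm, optics
import cv2, numpy as np
from scipy.spatial.transform import Rotation as R
I={n:optics.camera_info(n) for n in("side","top")}
def P(n):
    return I[n]["camera_matrix"]@np.diag([1,-1,-1.])@I[n]["view"][:3]
def proj(n,p):
    q=P(n)@np.append(p,1); return q[:2]/q[2]
def tri(ps,pt):
    X=cv2.triangulatePoints(P("side"),P("top"),np.array(ps,float).reshape(2,1),np.array(pt,float).reshape(2,1))[:,0]
    X=X[:3]/X[3]; e=[np.linalg.norm(proj("side",X)-ps),np.linalg.norm(proj("top",X)-pt)]
    return X.round(1),np.round(e,2)
def ray(n,px,z):
    M=P(n); px=np.asarray(px,float)
    A=M[:2,:2]-px[:,None]*M[2:3,:2]; b=-(M[:2,2]*z+M[:2,3]-px*(M[2,2]*z+M[2,3]))
    return np.append(np.linalg.solve(A,b),z).round(1)
def crop(n,x0,y0,w,h,name,s=None):
    s=s or 800/w
    im=optics.get_image(n)[y0:y0+h,x0:x0+w]
    cv2.imwrite(f"pics/{name}.png",cv2.resize(im,None,fx=s,fy=s,interpolation=cv2.INTER_CUBIC))
def cp(x0,y0,s,u,v): # crop px -> image px
    return np.array([x0+(u+.5)/s-.5,y0+(v+.5)/s-.5])
E
python3 - <<'E'
from h import *
crop("top",235,125,150,100,"t1",16/3)
crop("side",250,180,150,112,"s1",16/3)
E
```

```text
(no output)
```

View pics/t1.png

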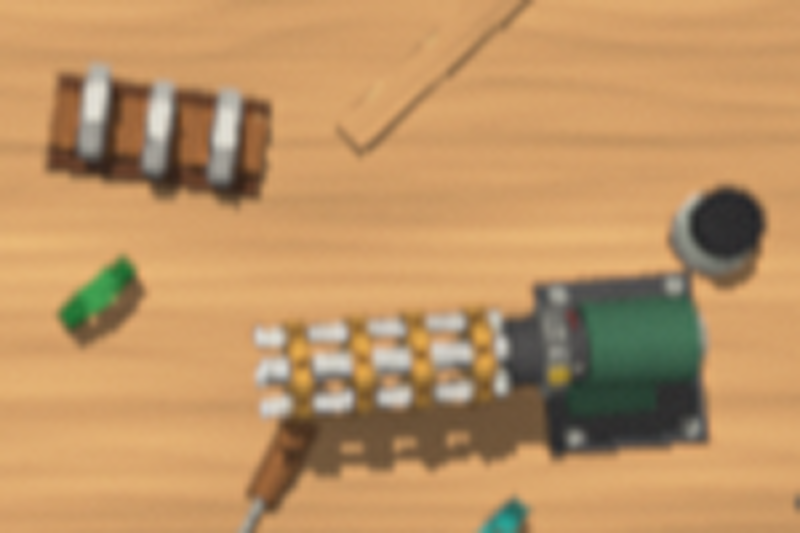

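View pics/s1.png

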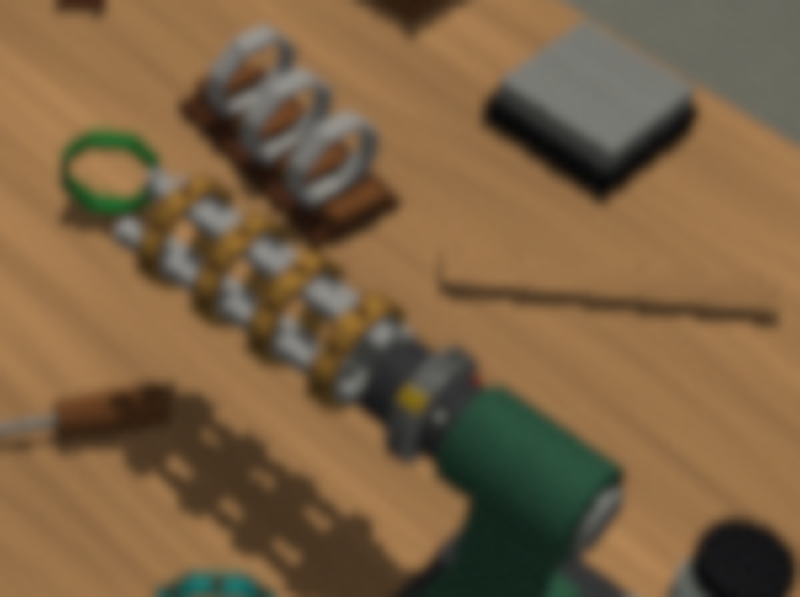

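```bash
python3 - <<'E'
from h import *
t=lambda u,v:cp(235,125,16/3,u,v); s=lambda u,v:cp(250,180,16/3,u,v)
for name,a,b in [("b1",(205,185),(302,369)),("b2",(260,222),(361,363)),("b3",(317,262),(421,357)),("b4",(378,305),(484,351)),("yellow",(412,398),(559,375)),
 ("blk1 top",(263,33),(96,80)),("blk2 top",(305,75),(161,95)),("blk3 top",(350,122),(229,103)),("red",(475,380),(573,318))]:
    print(name,tri(s(*a),t(*b)))
for v in(108,): pass
# tray corners from 800x600 pictures, z=24 outer rim
for n,pts in(("side",[(262,292),(330,265),(373,322),(302,355)]),("top",[(255,288),(356,306),(341,382),(239,361)])):
    for p in pts: print(n,ray(n,cp(0,0,800/512,*p),24))
# footprint of chuck foot z=12 corners
for p in((535,287),(687,274),(707,438),(553,453)): print("foot",ray("top",t(*p),12))
for p in((60,73),(270,100),(260,197),(48,168)): print("rack",ray("top",t(*p),14))
print(ray("top",t(97,293),30),ray("top",t(290,430),15))
for n in I: print(n,-I[n]["view"][:3,:3].T@I[n]["view"][:3,3])
E
```

```text
b1 (array([507.7, -95.4, 166.1]), array([2.61, 1.27]))
b2 (array([ 510.9, -132.4,  166. ]), array([2.58, 1.23]))
b3 (array([ 514. , -169.8,  165.4]), array([2.41, 1.12]))
b4 (array([ 516.8, -209. ,  165.4]), array([2.1 , 0.96]))
yellow (array([ 500. , -255.2,  153. ]), array([0.18, 0.08]))
blk1 top (array([712.8,  35.5,  64.4]), array([1.28, 0.7 ]))
blk2 top (array([702.6,  -8.9,  64.5]), array([0.8 , 0.43]))
blk3 top (array([696.9, -54.5,  60.6]), array([1.19, 0.62]))
red (array([ 536.5, -266.1,  146.5]), array([0.62, 0.27]))
side [382.9 375.6  24. ]
side [558.4 352.7  24. ]
side [515.  130.6  24. ]
side [345.4 151.9  24. ]
top [562.2 362.8  24. ]
top [517. 127.  24.]
top [341.7 162.3  24. ]
top [392.6 397.5  24. ]
foot [ 577.6 -267.3   12. ]
foot [ 585.4 -372.4   12. ]
foot [ 471.7 -381.4   12. ]
foot [ 462.6 -275.7   12. ]
rack [732.1  58.9  14. ]
rack [711.1 -87.   14. ]
rack [642.6 -78.7  14. ]
rack [664.8  67.9  14. ]
[574.3  34.9  30. ] [480.3 -95.9  15. ]
side [  17.81845753 -548.52689761  868.26978995]
top [ 324.41186679   31.1429291  1692.0745946 ]
```

```bash
cat >> h.py <<'E'
import json,os
YAW=0.078; C0=np.array([520.2,-252.8,130.]); RZ=R.from_euler('z',YAW)
def chuck(p): return C0+RZ.apply(np.array(p,float))   # p: chuck x,y, height over axis
def tool(yaw,phi=0):  # closing line along world yaw; body tilted phi (deg) toward +x of that yaw
    b=R.from_euler('z',yaw)*R.from_matrix(np.array([[0,-1,0],[-1,0,0],[0,0,-1.]]))  # x_tool=-y, y_tool=-x
    return R.from_euler('z',yaw)*R.from_euler('y',phi,degrees=True)*R.from_euler('z',-yaw)*b
def ringpose(phi,d=23.,back=0.,c=C0):
    r=tool(YAW,phi); return c+r.apply([0,0,d-back]),r
def load():
    if os.path.exists("cmd.json"):
        c=json.load(open("cmd.json")); return np.array(c[0]),R.from_quat(c[1])
    return np.array([185.145,596.926,231.312]),R.from_quat(arm.read_state()["ee_rot"])
def save(p,r): json.dump([list(p),list(r.as_quat())],open("cmd.json","w"))
def plan(*ts):
    """ts: (pos,rot) targets; prints slide,dr from the commanded pose for each; returns nothing"""
    p,r=load()
    for q,o in ts:
        sl=r.inv().apply(np.array(q)-p).round(1); dr=np.rad2deg((r.inv()*o).as_rotvec())/8
        print("slide",(sl+0).tolist(),"dr",(dr.round(2)+0).tolist())
def moved(slide,dr): # record what was commanded
    p,r=load(); save(p+r.apply(slide),r*R.from_rotvec(np.deg2rad(np.array(dr)*8)))
def st(save_as_cmd=False):
    s=arm.read_state(); p,r=load(); q=R.from_quat(s["ee_rot"])
    print("t",s["clock"],"pos",s["position"].round(1),"d",(s["position"]-p).round(1),"rot err deg",np.rad2deg((r.inv()*q).as_rotvec()).round(1),"F",s["contact_force"].round(1),"w",round(s["gripper_width"],1),"g",round(s["grasp_force"],1))
E
python3 - <<'E'
from h import *
a=ringpose(-22,back=130)
plan(((np.array([350,170,300])),tool(YAW,0)),a)
print(a[0])
E
```

```text
slide [284.0, 359.0, -68.2] dr [0.01, -0.01, 8.54]
slide [534.6, 727.1, 3.2] dr [2.42, 1.63, 8.43]
[ 480.2389649  -255.92329736  229.20867244]
```

Request:
step_arm --motion '[{"slide": [284, 359, -68], "dr": [0, 0, 8.54], "jaw": 85}, {"slide": [284, 359, -68], "dr": [0, 0, 8.54], "jaw": 85}, {"slide": [284, 359, -68], "dr": [0, 0, 8.54], "jaw": 85}, {"slide": [284, 359, -68], "dr": [0, 0, 8.54], "jaw": 85}, {"slide": [284, 359, -68], "dr": [0, 0, 8.54], "jaw": 85}, {"slide": [284, 359, -68], "dr": [0, 0, 8.54], "jaw": 85}, {"slide": [284, 359, -68], "dr": [0, 0, 8.54], "jaw": 85}, {"slide": [284, 359, -68], "dr": [0, 0, 8.54], "jaw": 85}]'

```text
clock: 1.2
position: [350.3, 167.4, 300.1]
ee_rot: [0.733, -0.68, -0.0, -0.001]
contact_force: [-0.2, 0.0, -0.5]
gripper_width: 85.1
grasp_force: 0.0
```

```bash
python3 - <<'E'
from h import *
moved([284,359,-68],[0,0,8.54]); st()
plan(ringpose(-22,back=130),ringpose(-22,back=60))
E
```

```text
t 1.2 pos [350.3 167.4 300.1] d [ 502.1 -119.5    1.5] rot err deg [  0.    0.  -68.3] F [-0.2  0.  -0.5] w 85.1 g 0.0
slide [-330.6, -764.7, 69.4] dr [2.41, -1.63, -8.46]
slide [-354.9, -774.3, 134.3] dr [2.41, -1.63, -8.46]
```

```bash
python3 - <<'E'
from h import *
save([185.145,596.926,231.312],R.from_quat([.98869,-.14993,0,0.0008]))
moved([284,359,-68],[0,0,8.54]); st()
plan(ringpose(-22,back=130),ringpose(-22,back=60))
E
```

```text
t 1.2 pos [350.3 167.4 300.1] d [ 0.3 -2.6  0.1] rot err deg [ 0.1 -0.2  0.2] F [-0.2  0.  -0.5] w 85.1 g 0.0
slide [434.6, -97.0, 71.4] dr [2.75, -0.01, 0.0]
slide [434.5, -123.2, 136.3] dr [2.75, -0.01, 0.0]
```

Request:
step_arm --motion '[{"slide": [435, -97, 71], "dr": [2.75, 0, 0], "jaw": 85}, {"slide": [435, -97, 71], "dr": [2.75, 0, 0], "jaw": 85}, {"slide": [435, -97, 71], "dr": [2.75, 0, 0], "jaw": 85}, {"slide": [435, -97, 71], "dr": [2.75, 0, 0], "jaw": 85}, {"slide": [435, -97, 71], "dr": [2.75, 0, 0], "jaw": 85}, {"slide": [435, -97, 71], "dr": [2.75, 0, 0], "jaw": 85}, {"slide": [435, -97, 71], "dr": [2.75, 0, 0], "jaw": 85}, {"slide": [435, -97, 71], "dr": [2.75, 0, 0], "jaw": 85}]'

```text
clock: 2.2
position: [480.7, -259.9, 226.9]
ee_rot: [0.719, -0.669, 0.129, -0.139]
contact_force: [-0.2, 0.2, 0.0]
gripper_width: 85.1
grasp_force: 0.0
```

```bash
python3 - <<'E'
from h import *
moved([435,-97,71],[2.75,0,0]); st()
plan(ringpose(-22,back=50),ringpose(-22))
E
```

```text
t 2.2 pos [ 480.7 -259.9  226.9] d [ 0.4 -3.5 -2.7] rot err deg [-0.1 -0.   0.3] F [-0.2  0.2  0. ] w 85.1 g 0.0
slide [-0.5, 0.1, 80.3] dr [0.0, -0.01, 0.0]
slide [-0.6, 0.1, 130.3] dr [0.0, -0.01, 0.0]
```

Request:
step_arm --motion '[{"slide": [0, 0, 40], "dr": [0, 0, 0], "jaw": 85}, {"slide": [0, 0, 60], "dr": [0, 0, 0], "jaw": 85}, {"slide": [0, 0, 80], "dr": [0, 0, 0], "jaw": 85}, {"slide": [0, 0, 80], "dr": [0, 0, 0], "jaw": 85}, {"slide": [0, 0, 80], "dr": [0, 0, 0], "jaw": 85}, {"slide": [0, 0, 80], "dr": [0, 0, 0], "jaw": 85}, {"slide": [0, 0, 80], "dr": [0, 0, 0], "jaw": 85}, {"slide": [0, 0, 80], "dr": [0, 0, 0], "jaw": 85}]'

```text
clock: 3.2
position: [510.4, -254.0, 154.6]
ee_rot: [0.72, -0.667, 0.13, -0.14]
contact_force: [-0.5, 0.6, -0.5]
gripper_width: 85.0
grasp_force: 0.0
```

```bash
python3 - <<'E'
from h import *
moved([0,0,80],[0,0,0]); st()
plan(ringpose(-22))
def two(name):
    a=optics.get_image("side")[160:300,250:380]; b=optics.get_image("top")[140:240,270:380]
    cv2.imwrite(f"pics/{name}.png",np.hstack([cv2.resize(i,(400,int(400*i.shape[0]/i.shape[1])),interpolation=cv2.INTER_CUBIC)[:360] if 0 else cv2.resize(i,(400,400),interpolation=cv2.INTER_CUBIC) for i in(a,b)]))
two("app")
E
```

```text
t 3.2 pos [ 510.4 -254.   154.6] d [ 0.2  0.1 -0.8] rot err deg [ 0.1 -0.1  0. ] F [-0.5  0.6 -0.5] w 85.0 g 0.0
slide [-0.6, 0.1, 50.3] dr [0.0, -0.01, 0.0]
```

View pics/app.png

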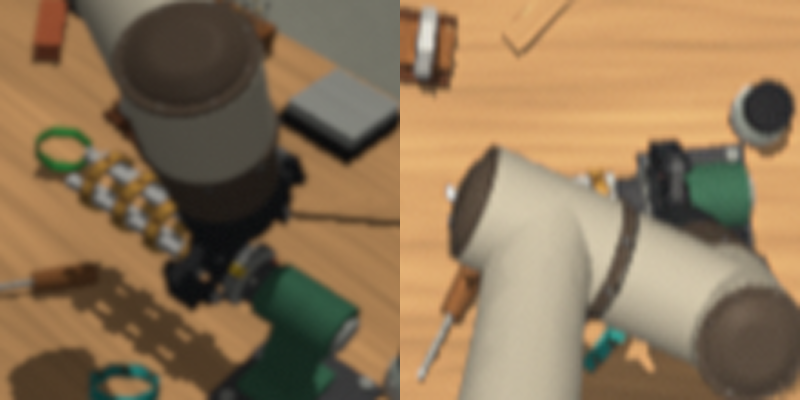

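```bash
python3 - <<'E'
from h import *
p,r=load()
s=lambda X:((proj("side",X)-[250,160])*[400/130,400/140]).round(0); t=lambda X:((proj("top",X)-[270,140])*[400/110,4]).round(0)+[400,0]
for nm,o in(("finger-x tip",[0,42,-13]),("finger-x back",[0,57,-13]),("finger+x tip",[0,-42,-13]),("finger+x back top",[0,-57,-40])):
    X=p+r.apply(o); print(nm,X.round(),s(X),t(X))
for nm,o in(("ring top",[0,0,31]),("ring yellow",[-21,0,22.7]),("ring -x",[-31,0,0]),("ring +x",[31,0,0]),("ring front top",[0,6,31]),("ring back top",[0,-6,31]),("b4 top",[0,44,30]),("headstock front top",[0,-21,28])):
    X=chuck(o); print(nm,s(X),t(X))
E
```

```text
finger-x tip [ 466. -258.  152.] [211. 292.] [656. 260.]
finger-x back [ 453. -259.  146.] [200. 305.] [656. 277.]
finger+x tip [ 544. -251.  183.] [274. 219.] [652. 163.]
finger+x back top [ 548. -251.  214.] [283. 194.] [658. 152.]
ring top [252. 250.] [650. 195.]
ring yellow [236. 269.] [651. 221.]
ring -x [225. 291.] [648. 235.]
ring +x [268. 252.] [641. 164.]
ring front top [246. 246.] [644. 195.]
ring back top [258. 254.] [657. 194.]
b4 top [210. 224.] [603. 200.]
headstock front top [273. 265.] [672. 193.]
```

Request:
step_arm --motion '[{"slide": [0, 0, 10], "dr": [0, 0, 0], "jaw": 85}, {"slide": [0, 0, 20], "dr": [0, 0, 0], "jaw": 85}, {"slide": [0, 0, 30], "dr": [0, 0, 0], "jaw": 85}, {"slide": [0, 0, 40], "dr": [0, 0, 0], "jaw": 85}, {"slide": [0, 0, 50], "dr": [0, 0, 0], "jaw": 85}, {"slide": [0, 0, 50], "dr": [0, 0, 0], "jaw": 75}, {"slide": [0, 0, 50], "dr": [0, 0, 0], "jaw": 70}, {"slide": [0, 0, 50], "dr": [0, 0, 0], "jaw": 66}]'

```text
clock: 4.3
position: [529.2, -252.6, 108.3]
ee_rot: [0.72, -0.667, 0.13, -0.14]
contact_force: [-0.4, 0.3, 0.5]
gripper_width: 66.0
grasp_force: 0.0
```

Request:
step_arm --motion '[{"slide": [0, 0, 0], "dr": [0, 0, 0], "jaw": 64}, {"slide": [0, 0, 0], "dr": [0, 0, 0], "jaw": 62}, {"slide": [0, 0, 0], "dr": [0, 0, 0], "jaw": 60}, {"slide": [0, 0, 0], "dr": [0, 0, 0], "jaw": 58}, {"slide": [0, 0, 0], "dr": [0, 0, 0], "jaw": 56}, {"slide": [0, 0, 0], "dr": [0, 0, 0], "jaw": 54}, {"slide": [0, 0, 0], "dr": [0, 0, 0], "jaw": 52}, {"slide": [0, 0, 0], "dr": [0, 0, 0], "jaw": 50}]'

```text
clock: 5.3
position: [527.8, -252.4, 108.0]
ee_rot: [0.721, -0.667, 0.129, -0.14]
contact_force: [-6.6, 0.4, 5.6]
gripper_width: 60.2
grasp_force: 62.8
```

```bash
python3 - <<'E'
from h import *
moved([0,0,50],[0,0,0]); st()
print(arm.read_state()["wrist_torque"])
plan(*[ringpose(f) for f in(-17,-12,-6,0,6,12,18,23)])
E
```

```text
t 5.3 pos [ 527.8 -252.4  108. ] d [-1.   0.4 -1.1] rot err deg [-0.1 -0.1  0. ] F [-6.6  0.4  5.6] w 60.2 g 62.8
[0.08527479 1.88072583 0.03424195]
slide [-0.6, 2.1, 0.3] dr [-0.62, -0.01, 0.0]
slide [-0.6, 4.1, 0.0] dr [-1.25, -0.01, 0.0]
slide [-0.6, 6.4, -0.5] dr [-2.0, -0.01, 0.0]
slide [-0.6, 8.7, -1.3] dr [-2.75, -0.01, 0.0]
slide [-0.6, 10.9, -2.3] dr [-3.5, -0.01, 0.0]
slide [-0.6, 13.0, -3.6] dr [-4.25, -0.01, 0.0]
slide [-0.6, 14.9, -5.0] dr [-5.0, -0.01, 0.0]
slide [-0.6, 16.4, -6.4] dr [-5.62, -0.01, 0.0]
```

Request:
step_arm --motion '[{"slide": [0, 2.9, 0], "dr": [-0.62, 0, 0], "jaw": 50}, {"slide": [0, 5.2, -0.4], "dr": [-1.25, 0, 0], "jaw": 50}, {"slide": [0, 7.5, -0.9], "dr": [-2, 0, 0], "jaw": 50}, {"slide": [0, 9.8, -1.7], "dr": [-2.75, 0, 0], "jaw": 50}, {"slide": [0, 12, -2.7], "dr": [-3.5, 0, 0], "jaw": 50}, {"slide": [0, 14.1, -4], "dr": [-4.25, 0, 0], "jaw": 50}, {"slide": [0, 16, -5.4], "dr": [-5, 0, 0], "jaw": 50}, {"slide": [0, 17.5, -6.8], "dr": [-5.62, 0, 0], "jaw": 50}]'

```text
clock: 6.3
position: [509.6, -253.8, 108.2]
ee_rot: [0.719, -0.665, -0.137, 0.147]
contact_force: [-5.5, 0.5, 2.1]
gripper_width: 59.9
grasp_force: 65.3
```

```bash
sed -i 's/C0=np.array(\[520.2,/C0=np.array([519.0,/' h.py; python3 - <<'E'
from h import *
moved([0,17.5,-6.8],[-5.62,0,0]); st()
s=arm.read_state(); print(s["wrist_torque"],s["joints"].round(2))
print(ringpose(23)[0], load()[0]); plan(ringpose(23))
E
```

```text
t 6.3 pos [ 509.6 -253.8  108.2] d [-0.5  0.4 -0.6] rot err deg [-0.2 -0.1 -0. ] F [-5.5  0.5  2.1] w 59.9 g 65.3
[ 0.18778526  0.0701889  -0.148654  ] [-0.13  0.59 -0.08  0.09 -1.31  0.17]
[ 510.04050808 -253.50026108  108.82838837] [ 510.09076221 -254.21179414  108.79566038]
slide [-0.7, 0.0, 0.0] dr [0.0, -0.01, -0.01]
```

Request:
step_arm --motion '[{"slide": [0, 0, 0], "dr": [0, 0, 0], "jaw": 85}, {"slide": [0, 0, 0], "dr": [0, 0, 0], "jaw": 85}, {"slide": [0, 0, 0], "dr": [0, 0, 0], "jaw": 85}, {"slide": [0, 0, 0], "dr": [0, 0, 0], "jaw": 85}, {"slide": [0, 0, -20], "dr": [0, 0, 0], "jaw": 85}, {"slide": [0, 0, -40], "dr": [0, 0, 0], "jaw": 85}, {"slide": [0, 0, -60], "dr": [0, 0, 0], "jaw": 85}, {"slide": [0, 0, -80], "dr": [0, 0, 0], "jaw": 85}]'

```text
clock: 7.3
position: [541.6, -251.5, 182.1]
ee_rot: [0.719, -0.666, -0.135, 0.146]
contact_force: [0.1, 0.3, -0.2]
gripper_width: 85.1
grasp_force: 0.0
```

```bash
python3 - <<'E'
from h import *
moved([0,0,-80],[0,0,0]); st()
plan(*[ringpose(f,back=80) for f in(8,-7,-22)],ringpose(-22,back=40))
crop("side",310,220,60,45,"ring1",400/60)
E
```

```text
t 7.3 pos [ 541.6 -251.5  182.1] d [ 0.4  0.1 -0.4] rot err deg [ 0.1 -0.1 -0. ] F [ 0.1  0.3 -0.2] w 85.1 g 0.0
slide [-0.6, 14.7, 1.9] dr [1.87, -0.01, -0.01]
slide [-0.6, 28.5, 7.6] dr [3.75, -0.01, -0.01]
slide [-0.6, 40.3, 16.6] dr [5.62, -0.01, 0.0]
slide [-0.7, 12.0, 44.9] dr [5.62, -0.01, 0.0]
```

View pics/ring1.png

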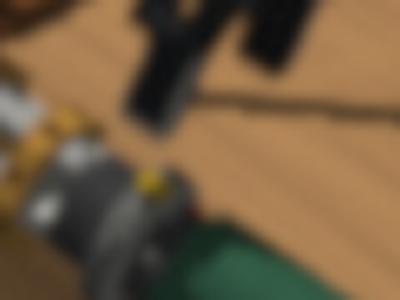

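Request:
step_arm --motion '[{"slide": [0, 14.7, 1.9], "dr": [1.87, 0, 0], "jaw": 85}, {"slide": [0, 28.5, 7.6], "dr": [3.75, 0, 0], "jaw": 85}, {"slide": [0, 40.3, 16.6], "dr": [5.62, 0, 0], "jaw": 85}, {"slide": [0, 40.3, 16.6], "dr": [5.62, 0, 0], "jaw": 85}, {"slide": [0, 33.2, 23.7], "dr": [5.62, 0, 0], "jaw": 85}, {"slide": [0, 26.2, 30.8], "dr": [5.62, 0, 0], "jaw": 85}, {"slide": [0, 19, 37.8], "dr": [5.62, 0, 0], "jaw": 85}, {"slide": [0, 12, 44.9], "dr": [5.62, 0, 0], "jaw": 85}]'

```text
clock: 8.35
position: [513.7, -253.6, 143.5]
ee_rot: [0.721, -0.667, 0.129, -0.14]
contact_force: [0.6, -0.6, -0.1]
gripper_width: 84.8
grasp_force: 0.0
```

Request:
step_arm --motion '[{"slide": [0, 0, 13], "dr": [0, 0, 0], "jaw": 85}, {"slide": [0, 0, 26], "dr": [0, 0, 0], "jaw": 85}, {"slide": [0, 0, 40], "dr": [0, 0, 0], "jaw": 85}, {"slide": [0, 0, 40], "dr": [0, 0, 0], "jaw": 75}, {"slide": [0, 0, 40], "dr": [0, 0, 0], "jaw": 65}, {"slide": [0, 0, 40], "dr": [0, 0, 0], "jaw": 60}, {"slide": [0, 0, 40], "dr": [0, 0, 0], "jaw": 50}, {"slide": [0, 0, 40], "dr": [0, 0, 0], "jaw": 50}]'

```text
clock: 9.35
position: [527.7, -252.7, 108.2]
ee_rot: [0.721, -0.667, 0.13, -0.14]
contact_force: [-3.3, 0.1, 5.6]
gripper_width: 60.1
grasp_force: 63.8
```

```bash
python3 - <<'E'
from h import *
moved([0,12,44.9],[5.62,0,0]);moved([0,0,40],[0,0,0]); st()
plan(*[ringpose(f) for f in(-16,-10,-4,2,8,14,20,26)])
E
```

```text
t 9.35 pos [ 527.7 -252.7  108.2] d [ 0.1  0.1 -0.5] rot err deg [ 0.1 -0.1  0. ] F [-3.3  0.1  5.6] w 60.1 g 63.8
slide [-0.7, 2.4, -0.1] dr [-0.75, -0.01, 0.0]
slide [-0.7, 4.8, -0.5] dr [-1.5, -0.01, 0.0]
slide [-0.7, 7.1, -1.1] dr [-2.25, -0.01, 0.0]
slide [-0.7, 9.4, -2.0] dr [-3.0, -0.01, 0.0]
slide [-0.7, 11.5, -3.1] dr [-3.75, -0.01, 0.0]
slide [-0.7, 13.5, -4.4] dr [-4.5, -0.01, 0.0]
slide [-0.7, 15.4, -5.9] dr [-5.25, -0.01, 0.0]
slide [-0.7, 17.1, -7.6] dr [-6.0, -0.01, 0.0]
```

Request:
step_arm --motion '[{"slide": [0, 2.4, 0], "dr": [-0.75, 0, 0], "jaw": 50}, {"slide": [0, 4.8, -0.5], "dr": [-1.5, 0, 0], "jaw": 50}, {"slide": [0, 7.1, -1.1], "dr": [-2.25, 0, 0], "jaw": 50}, {"slide": [0, 9.4, -2], "dr": [-3, 0, 0], "jaw": 50}, {"slide": [0, 11.5, -3.1], "dr": [-3.75, 0, 0], "jaw": 50}, {"slide": [0, 13.5, -4.4], "dr": [-4.5, 0, 0], "jaw": 50}, {"slide": [0, 15.4, -5.9], "dr": [-5.25, 0, 0], "jaw": 50}, {"slide": [0, 17.1, -7.6], "dr": [-6, 0, 0], "jaw": 50}]'

```text
clock: 10.35
position: [507.9, -254.0, 107.4]
ee_rot: [0.714, -0.662, -0.155, 0.166]
contact_force: [-10.6, -2.3, -7.9]
gripper_width: 60.7
grasp_force: 45.7
```

Request:
step_arm --motion '[{"slide": [0, 0, 0], "dr": [0, 0, 0], "jaw": 50}, {"slide": [0, 0, 0], "dr": [0, 0, 0], "jaw": 85}, {"slide": [0, 0, 0], "dr": [0, 0, 0], "jaw": 85}, {"slide": [0, 0, 0], "dr": [0, 0, 0], "jaw": 85}, {"slide": [0, 0, 0], "dr": [0, 0, 0], "jaw": 85}, {"slide": [0, 0, -25], "dr": [0, 0, 0], "jaw": 85}, {"slide": [0, 0, -60], "dr": [0, 0, 0], "jaw": 85}, {"slide": [0, 0, -100], "dr": [0, 0, 0], "jaw": 85}]'

```text
clock: 11.35
position: [553.0, -250.5, 198.8]
ee_rot: [0.715, -0.662, -0.153, 0.165]
contact_force: [-0.0, -0.6, 0.0]
gripper_width: 85.0
grasp_force: 0.0
```

```bash
python3 - <<'E'
from h import *
moved([0,17.1,-7.6],[-6,0,0]);moved([0,0,-100],[0,0,0]); st()
b=chuck([0,158,-6.2]); plan((b+[0,0,77],tool(YAW)),(b+[0,0,-23],tool(YAW)))
crop("side",250,200,120,90,"ring2",800/120)
E
```

```text
t 11.35 pos [ 553.  -250.5  198.8] d [ 0.3  0.3 -0.5] rot err deg [-0.  -0.1 -0.1] F [-0.  -0.6  0. ] w 85.0 g 0.0
slide [-158.6, 31.3, 13.2] dr [3.25, -0.01, -0.01]
slide [-158.7, -12.6, 103.1] dr [3.25, -0.01, -0.01]
```

View pics/ring2.png

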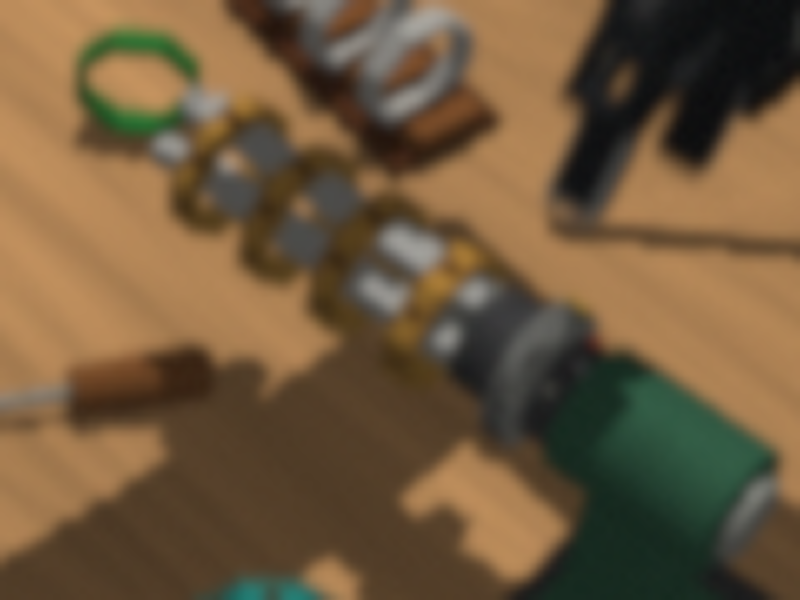

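```bash
python3 - <<'E'
from h import *
s=lambda X:((proj("side",X)-[250,200])*800/120+2.8).round(0)
for a in(.45,.6,.75,.85): print(a,s(chuck([31*np.sin(a),0,31*np.cos(a)])))
for y in(158,120,82,44): print(y,"top",s(chuck([0,y,24.3])),"bottom-x corner",s(chuck([-30.5,y,-6-12.6])),"-x mid upper",s(chuck([-30.5,y,-6+12.6])))
print("tips",s(chuck([0,186,22])),s(chuck([-22,186,0])))
E
```

```text
0.45 [567. 306.]
0.6 [572. 304.]
0.75 [576. 303.]
0.85 [579. 304.]
158 top [236. 121.] bottom-x corner [183. 227.] -x mid upper [185. 188.]
120 top [305. 168.] bottom-x corner [250. 276.] -x mid upper [254. 237.]
82 top [378. 218.] bottom-x corner [321. 327.] -x mid upper [325. 288.]
44 top [453. 269.] bottom-x corner [394. 380.] -x mid upper [400. 341.]
tips [186.  90.] [149. 153.]
```

Request:
step_arm --motion '[{"slide": [-158.6, 31.3, 13.2], "dr": [3.25, 0, 0], "jaw": 85}, {"slide": [-158.6, 31.3, 13.2], "dr": [3.25, 0, 0], "jaw": 85}, {"slide": [-158.6, 31.3, 13.2], "dr": [3.25, 0, 0], "jaw": 85}, {"slide": [-158.6, 31.3, 13.2], "dr": [3.25, 0, 0], "jaw": 85}, {"slide": [-158.6, 31.3, 13.2], "dr": [3.25, 0, 0], "jaw": 85}, {"slide": [-158.6, 22.5, 31.2], "dr": [3.25, 0, 0], "jaw": 85}, {"slide": [-158.6, 13.7, 49.2], "dr": [3.25, 0, 0], "jaw": 85}, {"slide": [-158.6, 4.9, 67.2], "dr": [3.25, 0, 0], "jaw": 85}]'

```text
clock: 12.4
position: [507.8, -96.1, 138.5]
ee_rot: [0.733, -0.68, -0.0, 0.0]
contact_force: [-0.2, -0.2, -1.0]
gripper_width: 85.2
grasp_force: 0.0
```

```bash
python3 - <<'E'
from h import *
moved([-158.6,4.9,67.2],[3.25,0,0]); st()
b=chuck([0,158,-6.2]); plan((b+[0,0,-23],tool(YAW)))
cv2.imwrite("pics/b1.png",np.hstack([cv2.resize(optics.get_image(n)[y:y+60,x:x+60],(400,400),interpolation=cv2.INTER_CUBIC) for n,x,y in(("side",250,190),("top",270,160))]))
E
```

```text
t 12.4 pos [507.8 -96.1 138.5] d [ 1.1 -0.8 -2.3] rot err deg [-0.  -0.1  0.1] F [-0.2 -0.2 -1. ] w 85.2 g 0.0
slide [-0.1, 0.0, 39.9] dr [0.0, -0.01, 0.0]
```

View pics/b1.png

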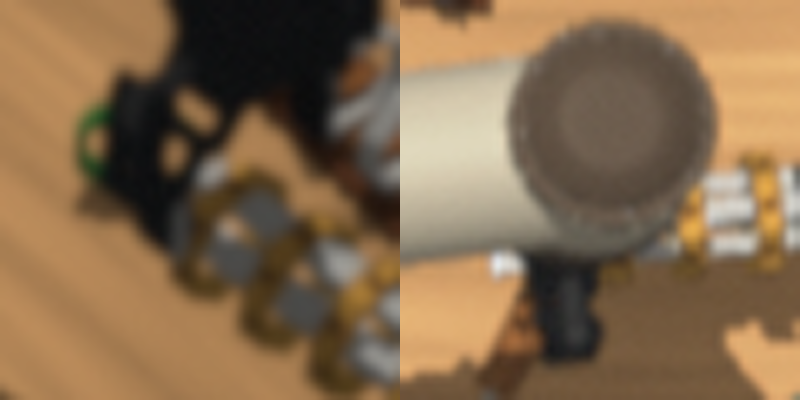

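```bash
python3 - <<'E'
from h import *
p,r=load()
s=lambda X:((proj("side",X)-[250,190])*400/60+3).round(0); t=lambda X:((proj("top",X)-[270,160])*400/60+3).round(0)+[400,0]
for o in([0,42,-13],[11,42,-13],[-11,42,-13],[0,57,-13],[0,57,-60]):
    X=p+r.apply(o); print(o,s(X),t(X))
for y in(158,120): print(y,s(chuck([-30.5,y,-6])),t(chuck([-30.5,y,-6])),t(chuck([0,y,24])),"z+13",s(chuck([-30.5,y,7])))
E
```

```text
[0, 42, -13] [168. 242.] [556. 309.]
[11, 42, -13] [188. 256.] [578. 307.]
[-11, 42, -13] [148. 228.] [534. 311.]
[0, 57, -13] [143. 262.] [559. 339.]
[0, 57, -60] [145. 183.] [567. 331.]
158 [184. 275.] [549. 292.] [547. 226.] z+13 [185. 254.]
120 [252. 324.] [623. 286.] [623. 220.] z+13 [254. 303.]
```

Request:
step_arm --motion '[{"slide": [0, 0, 14], "dr": [0, 0, 0], "jaw": 85}, {"slide": [0, 0, 27], "dr": [0, 0, 0], "jaw": 85}, {"slide": [0, 0, 40], "dr": [0, 0, 0], "jaw": 85}, {"slide": [0, 0, 40], "dr": [0, 0, 0], "jaw": 80}, {"slide": [0, 0, 40], "dr": [0, 0, 0], "jaw": 70}, {"slide": [0, 0, 40], "dr": [0, 0, 0], "jaw": 64}, {"slide": [0, 0, 40], "dr": [0, 0, 0], "jaw": 60}, {"slide": [0, 0, 40], "dr": [0, 0, 0], "jaw": 55}]'

```text
clock: 13.5
position: [507.3, -95.1, 100.5]
ee_rot: [0.734, -0.679, 0.001, -0.0]
contact_force: [-0.5, 0.8, 4.1]
gripper_width: 59.9
grasp_force: 63.7
```

Request:
step_arm --motion '[{"slide": [0, 0, 0], "dr": [0, 0, 0], "jaw": 50}, {"slide": [0, 0, 0], "dr": [0, 0, 0], "jaw": 50}, {"slide": [0, 0, 0], "dr": [0, 0, 0], "jaw": 50}, {"slide": [0, 0, -2], "dr": [0, 0, 0], "jaw": 50}, {"slide": [0, 0, -4], "dr": [0, 0, 0], "jaw": 50}, {"slide": [0, 0, -6.2], "dr": [0, 0, 0], "jaw": 50}, {"slide": [0, 0, -6.2], "dr": [0, 0, 0], "jaw": 50}, {"slide": [0, 0, -6.2], "dr": [0, 0, 0], "jaw": 50}]'

```text
clock: 14.5
position: [506.8, -95.2, 105.8]
ee_rot: [0.734, -0.679, -0.0, 0.0]
contact_force: [-0.9, 0.4, -0.2]
gripper_width: 60.2
grasp_force: 64.7
```

```bash
python3 - <<'E'
from h import *
moved([0,0,40],[0,0,0]);moved([0,0,-6.2],[0,0,0]); st()
# tray detection
def tray():
    im=optics.get_image("top"); h=cv2.cvtColor(im,cv2.COLOR_BGR2HSV); m=cv2.inRange(h,(100,80,40),(130,255,255)); m[:150]=0
    c=max(cv2.findContours(m,cv2.RETR_EXTERNAL,cv2.CHAIN_APPROX_SIMPLE)[0],key=cv2.contourArea)
    b=np.array([ray("top",q,8)[:2] for q in cv2.boxPoints(cv2.minAreaRect(c))])
    print(b, b.mean(0)); 
tray()
E
```

```text
t 14.5 pos [506.8 -95.2 105.8] d [ 0.1  0.2 -1.1] rot err deg [ 0.  -0.1 -0. ] F [-0.9  0.4 -0.2] w 60.2 g 64.7
[[379.4 412.2]
 [539.4 381.5]
 [491.  161.2]
 [332.1 194.3]] [435.475 287.3  ]
```

Request:
step_arm --motion '[{"slide": [0, 0, -1], "dr": [0, 0, 0], "jaw": 50}, {"slide": [-8, 0, -1], "dr": [0, 0, 0], "jaw": 50}, {"slide": [-16, 0, -1], "dr": [0, 0, 0], "jaw": 50}, {"slide": [-26, 0, -1], "dr": [0, 0, 0], "jaw": 50}, {"slide": [-36, 0, -1], "dr": [0, 0, 0], "jaw": 50}, {"slide": [-46, 0, -1], "dr": [0, 0, 0], "jaw": 50}, {"slide": [-58, 0, -1], "dr": [0, 0, 0], "jaw": 50}, {"slide": [-70, 0, -1], "dr": [0, 0, 0], "jaw": 50}]'

```text
clock: 15.55
position: [501.4, -24.5, 106.9]
ee_rot: [0.734, -0.679, 0.0, -0.0]
contact_force: [1.3, 0.3, -1.1]
gripper_width: 59.7
grasp_force: 64.7
```

```bash
cat >> h.py <<'E'
def tray():
    im=optics.get_image("top"); h=cv2.cvtColor(im,cv2.COLOR_BGR2HSV); m=cv2.inRange(h,(100,80,40),(130,255,255)); m[:150]=0
    m=cv2.morphologyEx(m,cv2.MORPH_CLOSE,np.ones((15,15)))
    c=max(cv2.findContours(m,cv2.RETR_EXTERNAL,cv2.CHAIN_APPROX_SIMPLE)[0],key=cv2.contourArea)
    b=np.array([ray("top",q,8)[:2] for q in cv2.boxPoints(cv2.minAreaRect(c))]); c=b.mean(0)
    e=sorted((b[1]-b[0],b[2]-b[1]),key=np.linalg.norm); l=e[1]*np.sign(e[1][1]); yaw=np.arctan2(-l[0],l[1])
    print("tray",c.round(1),"yaw",yaw.round(3),"size",[np.linalg.norm(i).round() for i in e]); return c,yaw
def slot(c,yaw,y,z):
    return np.append(c+R.from_euler('z',yaw).apply([0,y,0])[:2],z),tool(yaw)
E
python3 - <<'E'
from h import *
moved([-70,0,-1],[0,0,0]); st(); c,y=tray()
plan(slot(c,y,75,115),slot(c,y,75,15))
E
```

```text
t 15.55 pos [501.4 -24.5 106.9] d [ 0.1  1.1 -0.9] rot err deg [ 0.  -0.1 -0. ] F [ 1.3  0.3 -1.1] w 59.7 g 64.7
tray [435.7 288.3] yaw -0.218 size [np.float64(163.0), np.float64(225.0)]
slide [-389.8, 19.3, -7.8] dr [0.0, -0.01, 2.11]
slide [-389.9, 19.3, 92.2] dr [0.0, -0.01, 2.11]
```

Request:
step_arm --motion '[{"slide": [-55, 3, -8], "dr": [0, 0, 0.3], "jaw": 50}, {"slide": [-110, 5, -8], "dr": [0, 0, 0.6], "jaw": 50}, {"slide": [-165, 8, -8], "dr": [0, 0, 0.9], "jaw": 50}, {"slide": [-220, 11, -8], "dr": [0, 0, 1.2], "jaw": 50}, {"slide": [-275, 14, -8], "dr": [0, 0, 1.5], "jaw": 50}, {"slide": [-330, 16, -8], "dr": [0, 0, 1.8], "jaw": 50}, {"slide": [-370, 18, -8], "dr": [0, 0, 2], "jaw": 50}, {"slide": [-390, 19.3, -8], "dr": [0, 0, 2.11], "jaw": 50}]'

```text
clock: 16.6
position: [451.4, 364.4, 114.7]
ee_rot: [-0.627, 0.779, -0.0, 0.0]
contact_force: [-0.3, 0.1, -0.8]
gripper_width: 60.5
grasp_force: 64.7
```

Request:
step_arm --motion '[{"slide": [0, 0, 0], "dr": [0, 0, 0], "jaw": 50}, {"slide": [0, 0, 30], "dr": [0, 0, 0], "jaw": 50}, {"slide": [0, 0, 60], "dr": [0, 0, 0], "jaw": 50}, {"slide": [0, 0, 80], "dr": [0, 0, 0], "jaw": 50}, {"slide": [0, 0, 92], "dr": [0, 0, 0], "jaw": 50}, {"slide": [0, 0, 98], "dr": [0, 0, 0], "jaw": 50}, {"slide": [0, 0, 100], "dr": [0, 0, 0], "jaw": 50}, {"slide": [0, 0, 100], "dr": [0, 0, 0], "jaw": 50}]'

```text
clock: 17.6
position: [452.2, 362.2, 15.5]
ee_rot: [-0.626, 0.779, 0.0, 0.001]
contact_force: [0.9, 0.1, -1.0]
gripper_width: 60.1
grasp_force: 64.8
```

```bash
python3 - <<'E'
from h import *
moved([-390,19.3,-8],[0,0,2.11]);moved([0,0,100],[0,0,0]); st()
cv2.imwrite("pics/p1.png",np.hstack([cv2.resize(optics.get_image(n)[y:y+100,x:x+100],(400,400),interpolation=cv2.INTER_CUBIC) for n,x,y in(("side",140,140),("top",140,160))]))
E
```

```text
t 17.6 pos [452.2 362.2  15.5] d [0.4 0.7 0.3] rot err deg [ 0.  -0.1 -0. ] F [ 0.9  0.1 -1. ] w 60.1 g 64.8
```

View pics/p1.png

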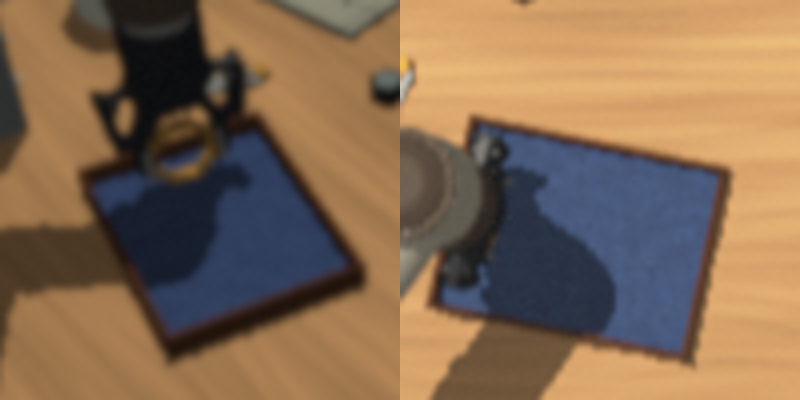

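Request:
step_arm --motion '[{"slide": [0, 0, 1.5], "dr": [0, 0, 0], "jaw": 50}, {"slide": [0, 0, 1.5], "dr": [0, 0, 0], "jaw": 63}, {"slide": [0, 0, 1.5], "dr": [0, 0, 0], "jaw": 70}, {"slide": [0, 0, 1.5], "dr": [0, 0, 0], "jaw": 78}, {"slide": [0, 0, 1.5], "dr": [0, 0, 0], "jaw": 78}, {"slide": [0, 0, -20], "dr": [0, 0, 0], "jaw": 78}, {"slide": [0, 0, -60], "dr": [0, 0, 0], "jaw": 85}, {"slide": [0, 0, -120], "dr": [0, 0, 0], "jaw": 85}]'

```text
clock: 18.7
position: [451.1, 360.9, 134.5]
ee_rot: [-0.626, 0.78, -0.001, -0.002]
contact_force: [1.1, 1.2, -0.4]
gripper_width: 85.4
grasp_force: 0.0
```

```bash
python3 - <<'E'
from h import *
moved([0,0,-120],[0,0,0]); st()
b=chuck([0,120,-6.2]); plan((b+[0,0,67],tool(YAW)),(b+[0,0,-23],tool(YAW)))
E
```

```text
t 18.7 pos [451.1 360.9 134.5] d [-0.8 -0.8 -0.8] rot err deg [-0.1  0.2 -0. ] F [ 1.1  1.2 -0.4] w 85.4 g 0.0
slide [471.0, -163.1, -54.8] dr [0.0, -0.01, -2.11]
slide [470.8, -163.1, 35.2] dr [0.0, -0.01, -2.11]
```

Request:
step_arm --motion '[{"slide": [55, -19, -30], "dr": [0, 0, -0.3], "jaw": 85}, {"slide": [113, -39, -50], "dr": [0, 0, -0.6], "jaw": 85}, {"slide": [170, -59, -54.8], "dr": [0, 0, -0.9], "jaw": 85}, {"slide": [228, -79, -54.8], "dr": [0, 0, -1.2], "jaw": 85}, {"slide": [286, -99, -54.8], "dr": [0, 0, -1.5], "jaw": 85}, {"slide": [344, -119, -54.8], "dr": [0, 0, -1.8], "jaw": 85}, {"slide": [401, -139, -54.8], "dr": [0, 0, -2.11], "jaw": 85}, {"slide": [450, -156, -54.8], "dr": [0, 0, -2.11], "jaw": 85}]'

```text
clock: 19.7
position: [507.3, -113.2, 189.9]
ee_rot: [0.734, -0.679, 0.0, -0.0]
contact_force: [1.5, -0.1, -1.0]
gripper_width: 84.8
grasp_force: 0.0
```

```bash
python3 - <<'E'
from h import *
moved([450,-156,-54.8],[0,0,-2.11]); st()
b=chuck([0,120,-6.2]); plan((b+[0,0,-23],tool(YAW)))
E
```

```text
t 19.7 pos [ 507.3 -113.2  189.9] d [ 0.  -2.  -0.8] rot err deg [ 0.1 -0.1  0. ] F [ 1.5 -0.1 -1. ] w 84.8 g 0.0
slide [22.0, -0.7, 90.0] dr [0.0, -0.01, 0.0]
```

Request:
step_arm --motion '[{"slide": [22, -0.7, 0], "dr": [0, 0, 0], "jaw": 85}, {"slide": [22, -0.7, 25], "dr": [0, 0, 0], "jaw": 85}, {"slide": [22, -0.7, 50], "dr": [0, 0, 0], "jaw": 85}, {"slide": [22, -0.7, 70], "dr": [0, 0, 0], "jaw": 85}, {"slide": [22, -0.7, 90], "dr": [0, 0, 0], "jaw": 85}, {"slide": [22, -0.7, 90], "dr": [0, 0, 0], "jaw": 75}, {"slide": [22, -0.7, 90], "dr": [0, 0, 0], "jaw": 64}, {"slide": [22, -0.7, 90], "dr": [0, 0, 0], "jaw": 55}]'

```text
clock: 20.7
position: [510.5, -133.0, 100.9]
ee_rot: [0.734, -0.679, 0.001, -0.001]
contact_force: [-1.3, -0.6, 1.7]
gripper_width: 60.2
grasp_force: 64.4
```

Request:
step_arm --motion '[{"slide": [0, 0, 0], "dr": [0, 0, 0], "jaw": 50}, {"slide": [0, 0, 0], "dr": [0, 0, 0], "jaw": 50}, {"slide": [0, 0, 0], "dr": [0, 0, 0], "jaw": 50}, {"slide": [0, 0, -2.5], "dr": [0, 0, 0], "jaw": 50}, {"slide": [0, 0, -5], "dr": [0, 0, 0], "jaw": 50}, {"slide": [0, 0, -7.2], "dr": [0, 0, 0], "jaw": 50}, {"slide": [0, 0, -7.2], "dr": [0, 0, 0], "jaw": 50}, {"slide": [0, 0, -7.2], "dr": [0, 0, 0], "jaw": 50}]'

```text
clock: 21.7
position: [509.7, -133.0, 106.8]
ee_rot: [0.734, -0.679, -0.0, 0.0]
contact_force: [-0.0, 1.1, -0.7]
gripper_width: 59.9
grasp_force: 64.7
```

```bash
python3 - <<'E'
from h import *
moved([22,-.7,90],[0,0,0]);moved([0,0,-7.2],[0,0,0]); st()
E
```

```text
t 21.7 pos [ 509.7 -133.   106.8] d [ 0.   0.2 -1.2] rot err deg [ 0.  -0.1 -0. ] F [-0.   1.1 -0.7] w 59.9 g 64.7
```

Request:
step_arm --motion '[{"slide": [-12, 0, 0], "dr": [0, 0, 0], "jaw": 50}, {"slide": [-25, 0, 0], "dr": [0, 0, 0], "jaw": 50}, {"slide": [-38, 0, 0], "dr": [0, 0, 0], "jaw": 50}, {"slide": [-50, 0, 0], "dr": [0, 0, 0], "jaw": 50}, {"slide": [-60, 0, 0], "dr": [0, 0, 0], "jaw": 50}, {"slide": [-72, 0, 0], "dr": [0, 0, 0], "jaw": 50}, {"slide": [-86, 0, 0], "dr": [0, 0, 0], "jaw": 50}, {"slide": [-104, 0, 0], "dr": [0, 0, 0], "jaw": 50}]'

```text
clock: 22.7
position: [501.7, -28.4, 106.9]
ee_rot: [0.734, -0.679, 0.0, -0.0]
contact_force: [-0.3, 0.5, -0.5]
gripper_width: 60.5
grasp_force: 64.7
```

```bash
python3 - <<'E'
from h import *
moved([-104,0,0],[0,0,0]); st(); c,y=tray()
plan(slot(c,y,25,118),slot(c,y,25,13.5))
E
```

```text
t 22.7 pos [501.7 -28.4 106.9] d [ 0.1  1.2 -0.9] rot err deg [ 0.  -0.1  0. ] F [-0.3  0.5 -0.5] w 60.5 g 64.7
tray [435.5 287.6] yaw -0.218 size [np.float64(163.0), np.float64(225.0)]
slide [-345.2, 34.1, -10.7] dr [0.0, -0.01, 2.11]
slide [-345.4, 34.1, 93.8] dr [0.0, -0.01, 2.11]
```

Request:
step_arm --motion '[{"slide": [-50, 5, -10.7], "dr": [0, 0, 0.3], "jaw": 50}, {"slide": [-100, 10, -10.7], "dr": [0, 0, 0.6], "jaw": 50}, {"slide": [-150, 15, -10.7], "dr": [0, 0, 0.9], "jaw": 50}, {"slide": [-200, 20, -10.7], "dr": [0, 0, 1.2], "jaw": 50}, {"slide": [-250, 25, -10.7], "dr": [0, 0, 1.5], "jaw": 50}, {"slide": [-300, 30, -10.7], "dr": [0, 0, 1.8], "jaw": 50}, {"slide": [-335, 33, -10.7], "dr": [0, 0, 2.11], "jaw": 50}, {"slide": [-345.2, 34.1, -10.7], "dr": [0, 0, 2.11], "jaw": 50}]'

```text
clock: 23.75
position: [440.3, 314.6, 117.5]
ee_rot: [-0.628, 0.779, 0.0, 0.0]
contact_force: [-0.6, -0.3, -1.5]
gripper_width: 60.5
grasp_force: 64.8
```

Request:
step_arm --motion '[{"slide": [0, 0, 0], "dr": [0, 0, 0], "jaw": 50}, {"slide": [0, 0, 30], "dr": [0, 0, 0], "jaw": 50}, {"slide": [0, 0, 60], "dr": [0, 0, 0], "jaw": 50}, {"slide": [0, 0, 80], "dr": [0, 0, 0], "jaw": 50}, {"slide": [0, 0, 94], "dr": [0, 0, 0], "jaw": 50}, {"slide": [0, 0, 101], "dr": [0, 0, 0], "jaw": 50}, {"slide": [0, 0, 104], "dr": [0, 0, 0], "jaw": 50}, {"slide": [0, 0, 104], "dr": [0, 0, 0], "jaw": 50}]'

```text
clock: 24.75
position: [441.3, 312.6, 14.2]
ee_rot: [-0.626, 0.78, 0.0, 0.001]
contact_force: [0.5, 0.3, -1.1]
gripper_width: 60.1
grasp_force: 65.0
```

Request:
step_arm --motion '[{"slide": [0, 0, 0.5], "dr": [0, 0, 0], "jaw": 50}, {"slide": [0, 0, 0.5], "dr": [0, 0, 0], "jaw": 63}, {"slide": [0, 0, 0.5], "dr": [0, 0, 0], "jaw": 70}, {"slide": [0, 0, 0.5], "dr": [0, 0, 0], "jaw": 78}, {"slide": [0, 0, 0.5], "dr": [0, 0, 0], "jaw": 78}, {"slide": [0, 0, -20], "dr": [0, 0, 0], "jaw": 78}, {"slide": [0, 0, -60], "dr": [0, 0, 0], "jaw": 85}, {"slide": [0, 0, -120], "dr": [0, 0, 0], "jaw": 85}]'

```text
clock: 25.75
position: [440.1, 311.3, 133.3]
ee_rot: [-0.626, 0.78, -0.0, -0.002]
contact_force: [0.2, 0.9, -0.2]
gripper_width: 85.2
grasp_force: 0.0
```

```bash
python3 - <<'E'
from h import *
moved([-345.2,34.1,-10.7],[0,0,2.11]);moved([0,0,104],[0,0,0]);moved([0,0,-120],[0,0,0]); st()
b=chuck([0,82,-6.2]); plan((b+[0,0,67],tool(YAW)),(b+[0,0,-23],tool(YAW)))
E
```

```text
t 25.75 pos [440.1 311.3 133.3] d [-0.8 -0.8 -0.7] rot err deg [-0.1  0.1 -0. ] F [ 0.2  0.9 -0.2] w 85.2 g 0.0
slide [456.4, -174.1, -56.1] dr [0.0, -0.01, -2.11]
slide [456.3, -174.1, 33.9] dr [0.0, -0.01, -2.11]
```

Request:
step_arm --motion '[{"slide": [50, -19, -30], "dr": [0, 0, -0.3], "jaw": 85}, {"slide": [106, -40, -50], "dr": [0, 0, -0.6], "jaw": 85}, {"slide": [163, -62, -56], "dr": [0, 0, -0.9], "jaw": 85}, {"slide": [220, -84, -56], "dr": [0, 0, -1.2], "jaw": 85}, {"slide": [277, -106, -56], "dr": [0, 0, -1.5], "jaw": 85}, {"slide": [334, -127, -56], "dr": [0, 0, -1.8], "jaw": 85}, {"slide": [391, -149, -56], "dr": [0, 0, -2.11], "jaw": 85}, {"slide": [446, -170, -56], "dr": [0, 0, -2.11], "jaw": 85}]'

```text
clock: 26.75
position: [511.0, -161.9, 189.8]
ee_rot: [0.734, -0.679, 0.0, -0.0]
contact_force: [1.1, 1.0, 0.3]
gripper_width: 85.0
grasp_force: 0.0
```

```bash
python3 - <<'E'
from h import *
moved([446,-170,-56],[0,0,-2.11]); st()
b=chuck([0,82,-6.2]); plan((b+[0,0,-23],tool(YAW)))
E
```

```text
t 26.75 pos [ 511.  -161.9  189.8] d [ 0.2 -1.9 -1. ] rot err deg [ 0.  -0.1 -0. ] F [1.1 1.  0.3] w 85.0 g 0.0
slide [11.0, -1.0, 89.9] dr [0.0, -0.01, 0.0]
```

Request:
step_arm --motion '[{"slide": [11, -1, 0], "dr": [0, 0, 0], "jaw": 85}, {"slide": [11, -1, 25], "dr": [0, 0, 0], "jaw": 85}, {"slide": [11, -1, 50], "dr": [0, 0, 0], "jaw": 85}, {"slide": [11, -1, 70], "dr": [0, 0, 0], "jaw": 85}, {"slide": [11, -1, 90], "dr": [0, 0, 0], "jaw": 85}, {"slide": [11, -1, 90], "dr": [0, 0, 0], "jaw": 75}, {"slide": [11, -1, 90], "dr": [0, 0, 0], "jaw": 64}, {"slide": [11, -1, 90], "dr": [0, 0, 0], "jaw": 55}]'

```text
clock: 27.75
position: [513.6, -170.6, 100.9]
ee_rot: [0.734, -0.679, 0.001, -0.001]
contact_force: [0.1, -0.5, 1.9]
gripper_width: 60.2
grasp_force: 64.4
```

Request:
step_arm --motion '[{"slide": [0, 0, 0], "dr": [0, 0, 0], "jaw": 50}, {"slide": [0, 0, 0], "dr": [0, 0, 0], "jaw": 50}, {"slide": [0, 0, 0], "dr": [0, 0, 0], "jaw": 50}, {"slide": [0, 0, -2.5], "dr": [0, 0, 0], "jaw": 50}, {"slide": [0, 0, -5], "dr": [0, 0, 0], "jaw": 50}, {"slide": [0, 0, -7.2], "dr": [0, 0, 0], "jaw": 50}, {"slide": [0, 0, -7.2], "dr": [0, 0, 0], "jaw": 50}, {"slide": [0, 0, -7.2], "dr": [0, 0, 0], "jaw": 50}]'

```text
clock: 28.75
position: [512.7, -170.8, 106.7]
ee_rot: [0.734, -0.679, -0.0, 0.0]
contact_force: [-1.0, -0.3, -0.5]
gripper_width: 60.3
grasp_force: 64.6
```

Request:
step_arm --motion '[{"slide": [-15, 0, 0], "dr": [0, 0, 0], "jaw": 50}, {"slide": [-32, 0, 0], "dr": [0, 0, 0], "jaw": 50}, {"slide": [-52, 0, 0], "dr": [0, 0, 0], "jaw": 50}, {"slide": [-72, 0, 0], "dr": [0, 0, 0], "jaw": 50}, {"slide": [-88, 0, 0], "dr": [0, 0, 0], "jaw": 50}, {"slide": [-104, 0, 0], "dr": [0, 0, 0], "jaw": 50}, {"slide": [-120, 0, 0], "dr": [0, 0, 0], "jaw": 50}, {"slide": [-142, 0, 0], "dr": [0, 0, 0], "jaw": 50}]'

```text
clock: 29.75
position: [501.7, -28.3, 106.8]
ee_rot: [0.734, -0.679, 0.0, -0.0]
contact_force: [-1.0, 0.3, -0.7]
gripper_width: 59.9
grasp_force: 64.6
```

```bash
python3 - <<'E'
from h import *
moved([11,-1,90],[0,0,0]);moved([-142,0,-7.2],[0,0,0]); st(); c,y=tray()
plan(slot(c,y,-25,118),slot(c,y,-25,14))
E
```

```text
t 29.75 pos [501.7 -28.3 106.8] d [ 0.1  1.1 -0.9] rot err deg [ 0.  -0.1  0. ] F [-1.   0.3 -0.7] w 59.9 g 64.6
tray [435.6 288. ] yaw -0.218 size [np.float64(163.0), np.float64(225.0)]
slide [-297.7, 48.6, -10.7] dr [0.0, -0.01, 2.11]
slide [-297.8, 48.5, 93.3] dr [0.0, -0.01, 2.11]
```

Request:
step_arm --motion '[{"slide": [-45, 7, -10.7], "dr": [0, 0, 0.3], "jaw": 50}, {"slide": [-90, 14, -10.7], "dr": [0, 0, 0.6], "jaw": 50}, {"slide": [-135, 21, -10.7], "dr": [0, 0, 0.9], "jaw": 50}, {"slide": [-180, 29, -10.7], "dr": [0, 0, 1.2], "jaw": 50}, {"slide": [-225, 36, -10.7], "dr": [0, 0, 1.5], "jaw": 50}, {"slide": [-265, 43, -10.7], "dr": [0, 0, 1.8], "jaw": 50}, {"slide": [-290, 47, -10.7], "dr": [0, 0, 2.11], "jaw": 50}, {"slide": [-297.7, 48.6, -10.7], "dr": [0, 0, 2.11], "jaw": 50}]'

```text
clock: 30.8
position: [429.9, 265.3, 117.5]
ee_rot: [-0.627, 0.779, -0.0, 0.0]
contact_force: [1.0, -0.9, -1.3]
gripper_width: 59.9
grasp_force: 64.7
```

Request:
step_arm --motion '[{"slide": [0, 0, 0], "dr": [0, 0, 0], "jaw": 50}, {"slide": [0, 0, 30], "dr": [0, 0, 0], "jaw": 50}, {"slide": [0, 0, 60], "dr": [0, 0, 0], "jaw": 50}, {"slide": [0, 0, 80], "dr": [0, 0, 0], "jaw": 50}, {"slide": [0, 0, 94], "dr": [0, 0, 0], "jaw": 50}, {"slide": [0, 0, 101], "dr": [0, 0, 0], "jaw": 50}, {"slide": [0, 0, 104], "dr": [0, 0, 0], "jaw": 50}, {"slide": [0, 0, 104], "dr": [0, 0, 0], "jaw": 50}]'

```text
clock: 31.8
position: [430.7, 264.1, 14.0]
ee_rot: [-0.626, 0.78, 0.0, 0.001]
contact_force: [0.5, 0.7, -0.8]
gripper_width: 60.2
grasp_force: 64.9
```

Request:
step_arm --motion '[{"slide": [0, 0, 0.5], "dr": [0, 0, 0], "jaw": 50}, {"slide": [0, 0, 0.5], "dr": [0, 0, 0], "jaw": 63}, {"slide": [0, 0, 0.5], "dr": [0, 0, 0], "jaw": 70}, {"slide": [0, 0, 0.5], "dr": [0, 0, 0], "jaw": 78}, {"slide": [0, 0, 0.5], "dr": [0, 0, 0], "jaw": 78}, {"slide": [0, 0, -20], "dr": [0, 0, 0], "jaw": 78}, {"slide": [0, 0, -60], "dr": [0, 0, 0], "jaw": 85}, {"slide": [0, 0, -120], "dr": [0, 0, 0], "jaw": 85}]'

```text
clock: 32.8
position: [429.4, 262.9, 133.3]
ee_rot: [-0.626, 0.78, -0.0, -0.002]
contact_force: [0.5, 1.1, 0.7]
gripper_width: 85.0
grasp_force: 0.0
```

```bash
python3 - <<'E'
from h import *
moved([-297.7,48.6,-10.7],[0,0,2.11]);moved([0,0,104],[0,0,0]);moved([0,0,-120],[0,0,0]); st()
b=chuck([0,44,-6.2]); plan((b+[0,0,67],tool(YAW)),(b+[0,0,-23],tool(YAW)))
E
```

```text
t 32.8 pos [429.4 262.9 133.3] d [-0.8 -0.8 -0.7] rot err deg [-0.1  0.1  0. ] F [0.5 1.1 0.7] w 85.0 g 0.0
slide [443.2, -185.2, -56.1] dr [0.0, -0.01, -2.11]
slide [443.0, -185.2, 33.9] dr [0.0, -0.01, -2.11]
```

Request:
step_arm --motion '[{"slide": [50, -21, -30], "dr": [0, 0, -0.3], "jaw": 85}, {"slide": [104, -43, -50], "dr": [0, 0, -0.6], "jaw": 85}, {"slide": [160, -67, -56], "dr": [0, 0, -0.9], "jaw": 85}, {"slide": [216, -90, -56], "dr": [0, 0, -1.2], "jaw": 85}, {"slide": [272, -114, -56], "dr": [0, 0, -1.5], "jaw": 85}, {"slide": [328, -137, -56], "dr": [0, 0, -1.8], "jaw": 85}, {"slide": [384, -160, -56], "dr": [0, 0, -2.11], "jaw": 85}, {"slide": [436, -182, -56], "dr": [0, 0, -2.11], "jaw": 85}]'

```text
clock: 33.8
position: [514.1, -203.2, 189.5]
ee_rot: [0.734, -0.679, 0.0, -0.0]
contact_force: [1.3, 0.6, -0.0]
gripper_width: 85.5
grasp_force: 0.0
```

```bash
python3 - <<'E'
from h import *
moved([436,-182,-56],[0,0,-2.11]); st()
b=chuck([0,46,-6.2]); plan((b+[0,0,-23],tool(YAW)))
E
```

```text
t 33.8 pos [ 514.1 -203.2  189.5] d [ 0.1 -2.  -1.2] rot err deg [ 0.  -0.1 -0. ] F [ 1.3  0.6 -0. ] w 85.5 g 0.0
slide [5.7, -1.0, 89.9] dr [0.0, -0.01, 0.0]
```

Request:
step_arm --motion '[{"slide": [5.7, -1, 0], "dr": [0, 0, 0], "jaw": 85}, {"slide": [5.7, -1, 25], "dr": [0, 0, 0], "jaw": 85}, {"slide": [5.7, -1, 50], "dr": [0, 0, 0], "jaw": 85}, {"slide": [5.7, -1, 70], "dr": [0, 0, 0], "jaw": 85}, {"slide": [5.7, -1, 90], "dr": [0, 0, 0], "jaw": 85}, {"slide": [5.7, -1, 90], "dr": [0, 0, 0], "jaw": 75}, {"slide": [5.7, -1, 90], "dr": [0, 0, 0], "jaw": 64}, {"slide": [5.7, -1, 90], "dr": [0, 0, 0], "jaw": 55}]'

```text
clock: 34.8
position: [516.3, -206.6, 100.8]
ee_rot: [0.734, -0.679, 0.001, -0.001]
contact_force: [-0.6, 1.3, 1.9]
gripper_width: 60.2
grasp_force: 64.5
```

Request:
step_arm --motion '[{"slide": [0, 0, 0], "dr": [0, 0, 0], "jaw": 50}, {"slide": [0, 0, 0], "dr": [0, 0, 0], "jaw": 50}, {"slide": [0, 0, 0], "dr": [0, 0, 0], "jaw": 50}, {"slide": [0, 0, -2.5], "dr": [0, 0, 0], "jaw": 50}, {"slide": [0, 0, -5], "dr": [0, 0, 0], "jaw": 50}, {"slide": [0, 0, -7.2], "dr": [0, 0, 0], "jaw": 50}, {"slide": [0, 0, -7.2], "dr": [0, 0, 0], "jaw": 50}, {"slide": [0, 0, -7.2], "dr": [0, 0, 0], "jaw": 50}]'

```text
clock: 35.8
position: [515.5, -206.7, 106.5]
ee_rot: [0.734, -0.679, -0.0, 0.0]
contact_force: [-0.7, 0.2, -1.5]
gripper_width: 60.1
grasp_force: 64.7
```

Request:
step_arm --motion '[{"slide": [-20, 0, 0], "dr": [0, 0, 0], "jaw": 50}, {"slide": [-45, 0, 0], "dr": [0, 0, 0], "jaw": 50}, {"slide": [-70, 0, 0], "dr": [0, 0, 0], "jaw": 50}, {"slide": [-95, 0, 0], "dr": [0, 0, 0], "jaw": 50}, {"slide": [-117, 0, 0], "dr": [0, 0, 0], "jaw": 50}, {"slide": [-135, 0, 0], "dr": [0, 0, 0], "jaw": 50}, {"slide": [-155, 0, 0], "dr": [0, 0, 0], "jaw": 50}, {"slide": [-178, 0, 0], "dr": [0, 0, 0], "jaw": 50}]'

```text
clock: 36.8
position: [501.5, -28.1, 106.7]
ee_rot: [0.734, -0.679, 0.0, -0.0]
contact_force: [0.1, 0.2, -1.3]
gripper_width: 60.0
grasp_force: 64.7
```

```bash
python3 - <<'E'
from h import *
moved([5.7,-1,90],[0,0,0]);moved([-178,0,-7.2],[0,0,0]); st(); c,y=tray()
plan(slot(c,y,-72,118),slot(c,y,-72,14))
E
```

```text
t 36.8 pos [501.5 -28.1 106.7] d [-0.1  1.4 -0.9] rot err deg [ 0.  -0.1 -0. ] F [ 0.1  0.2 -1.3] w 60.0 g 64.7
tray [435.6 288. ] yaw -0.218 size [np.float64(163.0), np.float64(225.0)]
slide [-252.8, 62.2, -10.7] dr [0.0, -0.01, 2.11]
slide [-252.9, 62.2, 93.3] dr [0.0, -0.01, 2.11]
```

Request:
step_arm --motion '[{"slide": [-38, 9, -10.7], "dr": [0, 0, 0.3], "jaw": 50}, {"slide": [-76, 19, -10.7], "dr": [0, 0, 0.6], "jaw": 50}, {"slide": [-114, 28, -10.7], "dr": [0, 0, 0.9], "jaw": 50}, {"slide": [-152, 37, -10.7], "dr": [0, 0, 1.2], "jaw": 50}, {"slide": [-190, 47, -10.7], "dr": [0, 0, 1.5], "jaw": 50}, {"slide": [-225, 55, -10.7], "dr": [0, 0, 1.8], "jaw": 50}, {"slide": [-245, 60, -10.7], "dr": [0, 0, 2.11], "jaw": 50}, {"slide": [-252.8, 62.2, -10.7], "dr": [0, 0, 2.11], "jaw": 50}]'

```text
clock: 37.85
position: [419.6, 219.0, 117.5]
ee_rot: [-0.627, 0.779, 0.0, 0.0]
contact_force: [0.6, 0.3, -0.7]
gripper_width: 59.9
grasp_force: 64.8
```

Request:
step_arm --motion '[{"slide": [0, 0, 0], "dr": [0, 0, 0], "jaw": 50}, {"slide": [0, 0, 30], "dr": [0, 0, 0], "jaw": 50}, {"slide": [0, 0, 60], "dr": [0, 0, 0], "jaw": 50}, {"slide": [0, 0, 80], "dr": [0, 0, 0], "jaw": 50}, {"slide": [0, 0, 94], "dr": [0, 0, 0], "jaw": 50}, {"slide": [0, 0, 101], "dr": [0, 0, 0], "jaw": 50}, {"slide": [0, 0, 104], "dr": [0, 0, 0], "jaw": 50}, {"slide": [0, 0, 104], "dr": [0, 0, 0], "jaw": 50}]'

```text
clock: 38.85
position: [420.6, 218.3, 13.9]
ee_rot: [-0.626, 0.78, 0.0, 0.001]
contact_force: [-0.4, -0.3, -0.7]
gripper_width: 60.0
grasp_force: 64.9
```

Request:
step_arm --motion '[{"slide": [0, 0, 0.5], "dr": [0, 0, 0], "jaw": 50}, {"slide": [0, 0, 0.5], "dr": [0, 0, 0], "jaw": 63}, {"slide": [0, 0, 0.5], "dr": [0, 0, 0], "jaw": 70}, {"slide": [0, 0, 0.5], "dr": [0, 0, 0], "jaw": 78}, {"slide": [0, 0, 0.5], "dr": [0, 0, 0], "jaw": 78}, {"slide": [0, 0, -20], "dr": [0, 0, 0], "jaw": 78}, {"slide": [0, 0, -60], "dr": [0, 0, 0], "jaw": 85}, {"slide": [0, 0, -120], "dr": [0, 0, 0], "jaw": 85}]'

```text
clock: 39.85
position: [419.2, 217.0, 133.4]
ee_rot: [-0.626, 0.78, -0.0, -0.002]
contact_force: [1.2, 1.4, 0.7]
gripper_width: 85.3
grasp_force: 0.0
```

```bash
python3 - <<'E'
from h import *
moved([-252.8,62.2,-10.7],[0,0,2.11]);moved([0,0,104],[0,0,0]);moved([0,0,-120],[0,0,0]); st()
cv2.imwrite("pics/rk.png",np.hstack([cv2.resize(optics.get_image(n)[y:y+50,x:x+50],(400,400),interpolation=cv2.INTER_CUBIC) for n,x,y in(("side",280,180),("top",240,125))]))
E
```

```text
t 39.85 pos [419.2 217.  133.4] d [-0.9 -0.7 -0.6] rot err deg [-0.1  0.1 -0. ] F [1.2 1.4 0.7] w 85.3 g 0.0
```

View pics/rk.png

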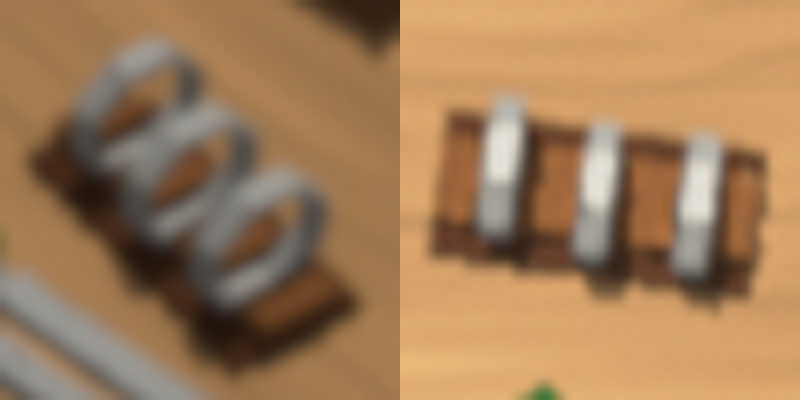

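```bash
python3 - <<'E'
from h import *
from scipy.optimize import least_squares
t=lambda X:((proj("top",X)-[240,125])*8+3.5)+[400,0]; s=lambda X:((proj("side",X)-[280,180])*8+3.5)
rk=lambda q,p:np.array([q[0],q[1],0])+R.from_euler('z',q[2]).apply(p)
# observed ends of blanks in top view: +x end (x=30.5,z=51) and -x end (x=-30.5,z=26)
obs={45:((509,97),(495,240)),0:((606,124),(590,264)),-45:((707,135),(690,277))}
def f(q): return np.concatenate([np.concatenate([t(rk(q,[30.5,y,q[3]+12.6]))-o[0],t(rk(q,[-30.5,y,q[3]-12.6]))-o[1]]) for y,o in obs.items()])
q=least_squares(f,[687,-10,-.15,38.5]).x; print(q.round(3),f(q).round(1))
for z in(34,38.5):
  print(z,"side: top outer mid",[s(rk([*q[:3]],[0,y,z+30.5])).round() for y in(45,0,-45)],"left",[s(rk([*q[:3]],[-30.5,y,z])).round() for y in(45,0,-45)],"right",[s(rk([*q[:3]],[30.5,y,z])).round() for y in(45,0,-45)])
print([rk(q,[0,y,0]).round(1) for y in(45,0,-45)])
E
```

```text
[ 6.8561e+02 -8.9470e+00 -1.7100e-01  4.8953e+01] [ 3.1  6.  -4.   5.2  4.5 -5.6 -1.6 -3.4  2.1 -1.1 -4.1 -1.1]
34 side: top outer mid [array([133.,  68.]), array([196., 130.]), array([262., 195.])] left [array([ 70., 145.]), array([131., 209.]), array([195., 275.])] right [array([185.,  95.]), array([247., 156.]), array([313., 220.])]
38.5 side: top outer mid [array([134.,  60.]), array([197., 122.]), array([263., 187.])] left [array([ 71., 138.]), array([132., 201.]), array([196., 267.])] right [array([186.,  88.]), array([248., 149.]), array([314., 212.])]
[array([693.3,  35.4,   0. ]), array([685.6,  -8.9,   0. ]), array([677.9, -53.3,   0. ])]
```

```bash
python3 - <<'E'
from h import *
from scipy.optimize import least_squares
t=lambda X:((proj("top",X)-[240,125])*8+3.5)+[400,0]; s=lambda X:((proj("side",X)-[280,180])*8+3.5)
rk=lambda q,p:np.array([q[0],q[1],0])+R.from_euler('z',q[2]).apply(p)
obs={45:((509,97),(495,240),(75,130),(197,85)),0:((606,124),(590,264),(130,195),(253,145)),-45:((707,135),(690,277),(194,260),(322,210))}
def f(q,z=None):
    z=q[3] if z is None else z
    return np.concatenate([np.concatenate([t(rk(q,[30.5,y,z+12.6]))-o[0],t(rk(q,[-30.5,y,z-12.6]))-o[1],s(rk(q,[-30.5,y,z]))-o[2],s(rk(q,[30.5,y,z]))-o[3]]) for y,o in obs.items()])
q=least_squares(f,[687,-10,-.15,38.5]).x; print(q.round(3),f(q).round(0))
q=least_squares(lambda q:f(q,38.5),[687,-10,-.15]).x; print(q.round(3),f(q,38.5).round(0))
print([rk(q,[0,y,0]).round(1) for y in(45,0,-45)])
b=rk(q,[0,-45,38.5]); print(b,q[2]); plan((b+[0,0,60],tool(q[2])),(b+[0,0,-22],tool(q[2])))
E
```

```text
[ 6.8747e+02 -9.2030e+00 -1.9100e-01  4.0531e+01] [ 5.  5. -4.  3.  1.  1. -5. -2.  6. -5. -3. -4.  5.  0.  0. -1.  3.  1.
 -6.  0.  3.  2. -5. -1.]
[ 6.88316e+02 -8.71800e+00 -1.91000e-01] [ 4.  4. -5.  2.  1.  3. -5. -0.  5. -6. -4. -5.  5.  2.  0.  1.  1.  0.
 -7. -1.  4.  4. -5.  1.]
[array([696.9,  35.5,   0. ]), array([688.3,  -8.7,   0. ]), array([679.8, -52.9,   0. ])]
[679.762153   -52.89713418  38.5       ] -0.1912382805062648
slide [208.3, -311.9, 35.8] dr [0.0, -0.01, -0.19]
slide [208.1, -311.9, 117.8] dr [0.0, -0.01, -0.19]
```

```bash
python3 - <<'E'
from h import *
b=np.array([680,-53.8,38.5]); plan((b+[0,0,90],tool(-.147)),(b+[0,0,-20],tool(-.147)))
E
```

```text
slide [209.2, -312.3, 5.8] dr [0.0, -0.01, -0.5]
slide [209.0, -312.3, 115.8] dr [0.0, -0.01, -0.5]
```

Request:
step_arm --motion '[{"slide": [28, -42, 5.8], "dr": [0, 0, -0.5], "jaw": 85}, {"slide": [58, -86, 5.8], "dr": [0, 0, -0.5], "jaw": 85}, {"slide": [90, -134, 5.8], "dr": [0, 0, -0.5], "jaw": 85}, {"slide": [120, -180, 5.8], "dr": [0, 0, -0.5], "jaw": 85}, {"slide": [150, -225, 5.8], "dr": [0, 0, -0.5], "jaw": 85}, {"slide": [180, -270, 5.8], "dr": [0, 0, -0.5], "jaw": 85}, {"slide": [200, -300, 5.8], "dr": [0, 0, -0.5], "jaw": 85}, {"slide": [209.2, -312.3, 5.8], "dr": [0, 0, -0.5], "jaw": 85}]'

```text
clock: 40.95
position: [680.7, -55.3, 126.2]
ee_rot: [-0.652, 0.758, 0.0, -0.001]
contact_force: [-0.7, 0.7, -0.7]
gripper_width: 85.0
grasp_force: 0.0
```

Request:
step_arm --motion '[{"slide": [0, 0, 0], "dr": [0, 0, 0], "jaw": 85}, {"slide": [0, 0, 20], "dr": [0, 0, 0], "jaw": 85}, {"slide": [0, 0, 40], "dr": [0, 0, 0], "jaw": 85}, {"slide": [0, 0, 52], "dr": [0, 0, 0], "jaw": 85}, {"slide": [0, 0, 52], "dr": [0, 0, 0], "jaw": 85}, {"slide": [0, 0, 52], "dr": [0, 0, 0], "jaw": 85}, {"slide": [0, 0, 52], "dr": [0, 0, 0], "jaw": 85}, {"slide": [0, 0, 52], "dr": [0, 0, 0], "jaw": 85}]'

```text
clock: 41.95
position: [680.4, -53.6, 76.3]
ee_rot: [-0.653, 0.757, -0.0, 0.0]
contact_force: [-0.0, -0.3, 1.5]
gripper_width: 85.0
grasp_force: 0.0
```

```bash
python3 - <<'E'
from h import *
moved([209.2,-312.3,5.8],[0,0,-.5]);moved([0,0,52],[0,0,0]); st()
cv2.imwrite("pics/rk2.png",np.hstack([cv2.resize(optics.get_image(n)[y:y+60,x:x+60],(400,400),interpolation=cv2.INTER_CUBIC) for n,x,y in(("side",275,165),("top",240,120))]))
p,r=load()
for o in([0,42,-13],[0,-42,-13],[0,0,0]):
    X=p+r.apply(o); print(o,((proj("side",X)-[275,165])*400/60+3).round(),((proj("top",X)-[240,120])*400/60+3).round()+[400,0])
E
```

```text
t 41.95 pos [680.4 -53.6  76.3] d [ 0.5  0.3 -0.3] rot err deg [ 0.1 -0.1 -0. ] F [-0.  -0.3  1.5] w 85.0 g 0.0
[0, 42, -13] [192. 258.] [642. 262.]
[0, -42, -13] [328. 192.] [663. 108.]
[0, 0, 0] [258. 244.] [651. 190.]
```

View pics/rk2.png

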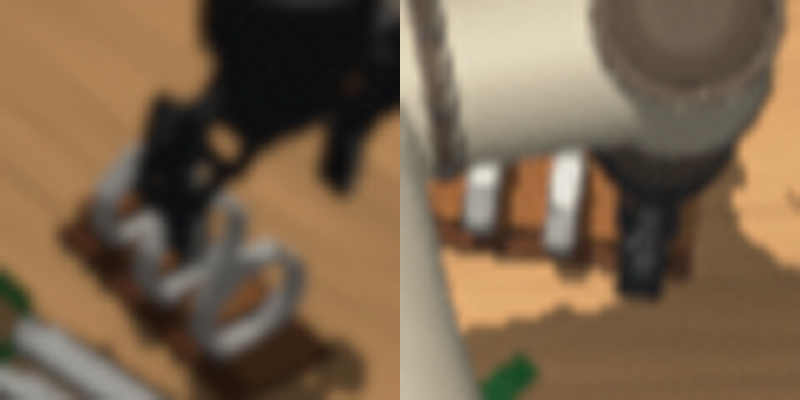

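Request:
step_arm --motion '[{"slide": [0, 0, 12], "dr": [0, 0, 0], "jaw": 85}, {"slide": [0, 0, 24], "dr": [0, 0, 0], "jaw": 85}, {"slide": [0, 0, 36], "dr": [0, 0, 0], "jaw": 85}, {"slide": [0, 0, 47], "dr": [0, 0, 0], "jaw": 85}, {"slide": [0, 0, 58], "dr": [0, 0, 0], "jaw": 85}, {"slide": [0, 0, 58], "dr": [0, 0, 0], "jaw": 78}, {"slide": [0, 0, 58], "dr": [0, 0, 0], "jaw": 70}, {"slide": [0, 0, 58], "dr": [0, 0, 0], "jaw": 64}]'

```text
clock: 43.05
position: [680.6, -53.6, 18.3]
ee_rot: [-0.653, 0.757, -0.0, 0.001]
contact_force: [0.4, 0.2, 0.5]
gripper_width: 63.9
grasp_force: 0.0
```

Request:
step_arm --motion '[{"slide": [0, 0, 0], "dr": [0, 0, 0], "jaw": 60}, {"slide": [0, 0, 0], "dr": [0, 0, 0], "jaw": 55}, {"slide": [0, 0, 0], "dr": [0, 0, 0], "jaw": 50}, {"slide": [0, 0, 0], "dr": [0, 0, 0], "jaw": 50}, {"slide": [0, 0, 0], "dr": [0, 0, 0], "jaw": 50}, {"slide": [0, 0, 0], "dr": [0, 0, 0], "jaw": 50}, {"slide": [0, 0, 0], "dr": [0, 0, 0], "jaw": 50}, {"slide": [0, 0, 0], "dr": [0, 0, 0], "jaw": 50}]'

```text
clock: 44.05
position: [680.7, -53.5, 18.6]
ee_rot: [-0.653, 0.757, -0.001, 0.001]
contact_force: [-1.1, -0.3, 6.7]
gripper_width: 59.8
grasp_force: 64.9
```

```bash
python3 - <<'E'
from h import *
moved([0,0,58],[0,0,0]); st(); print(arm.read_state()["wrist_torque"].round(2))
E
```

```text
t 44.05 pos [680.7 -53.5  18.6] d [0.7 0.5 0.1] rot err deg [ 0.1 -0.1 -0. ] F [-1.1 -0.3  6.7] w 59.8 g 64.9
[0.09 0.36 0.02]
```

```bash
python3 - <<'E'
from h import *
a=(np.array([680,-53.8,111]),tool(-.147)); b=(chuck([0,228,-19]),tool(YAW)); plan(a,b)
E
```

```text
slide [-0.1, 0.0, -92.5] dr [0.0, -0.01, 0.0]
slide [-1.8, 180.9, -92.5] dr [0.0, -0.01, -1.61]
```

Request:
step_arm --motion '[{"slide": [0, 0, -4], "dr": [0, 0, 0], "jaw": 50}, {"slide": [0, 0, -10], "dr": [0, 0, 0], "jaw": 50}, {"slide": [0, 0, -20], "dr": [0, 0, 0], "jaw": 50}, {"slide": [0, 0, -35], "dr": [0, 0, 0], "jaw": 50}, {"slide": [0, 0, -55], "dr": [0, 0, 0], "jaw": 50}, {"slide": [0, 0, -75], "dr": [0, 0, 0], "jaw": 50}, {"slide": [0, 0, -92], "dr": [0, 0, 0], "jaw": 50}, {"slide": [0, 0, -92], "dr": [0, 0, 0], "jaw": 50}]'

```text
clock: 45.05
position: [681.3, -53.5, 112.0]
ee_rot: [-0.653, 0.757, -0.001, 0.002]
contact_force: [0.2, 0.5, -1.6]
gripper_width: 60.1
grasp_force: 64.7
```

Request:
step_arm --motion '[{"slide": [0, 23, -0.5], "dr": [0, 0, -0.2], "jaw": 50}, {"slide": [0, 46, -0.5], "dr": [0, 0, -0.4], "jaw": 50}, {"slide": [0, 70, -0.5], "dr": [0, 0, -0.7], "jaw": 50}, {"slide": [-1, 95, -0.5], "dr": [0, 0, -0.9], "jaw": 50}, {"slide": [-1, 120, -0.5], "dr": [0, 0, -1.2], "jaw": 50}, {"slide": [-2, 145, -0.5], "dr": [0, 0, -1.4], "jaw": 50}, {"slide": [-2, 170, -0.5], "dr": [0, 0, -1.61], "jaw": 50}, {"slide": [-1.8, 180.9, -0.5], "dr": [0, 0, -1.61], "jaw": 50}]'

```text
clock: 46.05
position: [499.8, -25.3, 109.7]
ee_rot: [0.734, -0.679, -0.001, 0.001]
contact_force: [0.8, 0.9, -1.1]
gripper_width: 60.2
grasp_force: 64.7
```

Request:
step_arm --motion '[{"slide": [0, 0, 0], "dr": [0, 0, 0], "jaw": 50}, {"slide": [0, 0, 0], "dr": [0, 0, 0], "jaw": 50}, {"slide": [0, 0, 0], "dr": [0, 0, 0], "jaw": 50}, {"slide": [0, 0, 0], "dr": [0, 0, 0], "jaw": 50}, {"slide": [0, 0, 0], "dr": [0, 0, 0], "jaw": 50}, {"slide": [0, 0, 0], "dr": [0, 0, 0], "jaw": 50}, {"slide": [0, 0, 0], "dr": [0, 0, 0], "jaw": 50}, {"slide": [0, 0, 0], "dr": [0, 0, 0], "jaw": 50}]'

```text
clock: 47.05
position: [501.4, -25.2, 110.1]
ee_rot: [0.734, -0.679, 0.0, -0.0]
contact_force: [-0.5, -0.6, -1.5]
gripper_width: 59.9
grasp_force: 64.7
```

```bash
python3 - <<'E'
from h import *
moved([0,0,-92],[0,0,0]);moved([-1.8,180.9,-.5],[0,0,-1.61]); st()
plan((chuck([0,228,-20]),tool(YAW)))
crop("side",235,175,80,60,"bl1",10)
p=arm.read_state()["position"]
s=lambda X:((proj("side",X)-[235,175])*10+4.5).round(0).tolist()
for off in(18,20,22):
    c=p+[0,0,off]; k=30.5*np.tan(np.pi/8)
    g=lambda x,y,z:s(c+RZ.apply([x,y,z]))
    print(off,"back face -y: bottom corners",g(-k,-7,-30.5),g(k,-7,-30.5),"left",g(-30.5,-7,k),g(-30.5,-7,-k),"top",g(-k,-7,30.5),g(k,-7,30.5), "inner bottom",g(0,-7,-26.5),"inner top",g(0,7,26.5))
print("tip top",s(chuck([0,186,22.8])),"tip -x",s(chuck([-22.8,186,0])))
E
```

```text
t 47.05 pos [501.4 -25.2 110.1] d [ 0.2  0.3 -0.9] rot err deg [ 0.  -0.1 -0. ] F [-0.5 -0.6 -1.5] w 59.9 g 64.7
slide [0.0, 0.0, 1.0] dr [0.0, -0.01, 0.0]
18 back face -y: bottom corners [307.0, 474.0] [365.0, 429.0] left [265.0, 405.0] [265.0, 465.0] top [309.0, 330.0] [369.0, 285.0] inner bottom [336.0, 442.0] inner top [304.0, 293.0]
20 back face -y: bottom corners [307.0, 469.0] [365.0, 425.0] left [265.0, 401.0] [265.0, 460.0] top [309.0, 325.0] [370.0, 280.0] inner bottom [336.0, 438.0] inner top [304.0, 288.0]
22 back face -y: bottom corners [307.0, 465.0] [365.0, 420.0] left [265.0, 396.0] [265.0, 456.0] top [309.0, 320.0] [370.0, 275.0] inner bottom [336.0, 433.0] inner top [304.0, 283.0]
tip top [429.0, 384.0] tip -x [372.0, 481.0]
```

View pics/bl1.png

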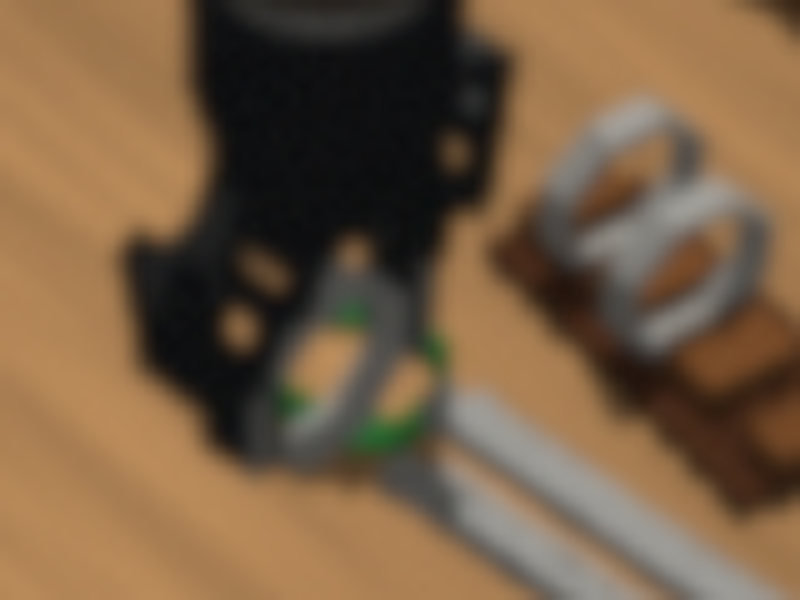

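Request:
step_arm --motion '[{"slide": [14, 0, 0.3], "dr": [0, 0, 0], "jaw": 50}, {"slide": [26, 0, 0.3], "dr": [0, 0, 0], "jaw": 50}, {"slide": [32, 0, 0.3], "dr": [0, 0, 0], "jaw": 50}, {"slide": [37, 0, 0.3], "dr": [0, 0, 0], "jaw": 50}, {"slide": [42, 0, 0.3], "dr": [0, 0, 0], "jaw": 50}, {"slide": [47, 0, 0.3], "dr": [0, 0, 0], "jaw": 50}, {"slide": [52, 0, 0.3], "dr": [0, 0, 0], "jaw": 50}, {"slide": [60, 0, 0.3], "dr": [0, 0, 0], "jaw": 50}]'

```text
clock: 48.1
position: [506.1, -85.3, 109.9]
ee_rot: [0.734, -0.679, 0.0, -0.0]
contact_force: [0.2, -0.3, -1.0]
gripper_width: 59.8
grasp_force: 64.7
```

```bash
python3 - <<'E'
from h import *
moved([60,0,.3],[0,0,0]); st()
plan((chuck([0,100,-19]),tool(YAW)))
E
```

```text
t 48.1 pos [506.1 -85.3 109.9] d [ 0.2  0.  -1. ] rot err deg [ 0.  -0.1 -0. ] F [ 0.2 -0.3 -1. ] w 59.8 g 64.7
slide [68.0, 0.0, -0.1] dr [0.0, -0.01, 0.0]
```

Request:
step_arm --motion '[{"slide": [12, 0, 0], "dr": [0, 0, 0], "jaw": 50}, {"slide": [26, 0, 0], "dr": [0, 0, 0], "jaw": 50}, {"slide": [40, 0, 0], "dr": [0, 0, 0], "jaw": 50}, {"slide": [54, 0, 0], "dr": [0, 0, 0], "jaw": 50}, {"slide": [64, 0, 0], "dr": [0, 0, 0], "jaw": 50}, {"slide": [64, 0, 2], "dr": [0, 0, 0], "jaw": 50}, {"slide": [64, 0, 4], "dr": [0, 0, 0], "jaw": 50}, {"slide": [64, 0, 5], "dr": [0, 0, 0], "jaw": 50}]'

```text
clock: 49.1
position: [510.9, -148.5, 104.6]
ee_rot: [0.734, -0.679, -0.0, 0.0]
contact_force: [0.1, -0.2, -1.1]
gripper_width: 60.2
grasp_force: 64.7
```

Request:
step_arm --motion '[{"slide": [0, 0, 0], "dr": [0, 0, 0], "jaw": 50}, {"slide": [0, 0, 0], "dr": [0, 0, 0], "jaw": 62}, {"slide": [0, 0, 0], "dr": [0, 0, 0], "jaw": 72}, {"slide": [0, 0, 0], "dr": [0, 0, 0], "jaw": 85}, {"slide": [0, 0, 0], "dr": [0, 0, 0], "jaw": 85}, {"slide": [0, 0, -30], "dr": [0, 0, 0], "jaw": 85}, {"slide": [0, 0, -60], "dr": [0, 0, 0], "jaw": 85}, {"slide": [0, 0, -95], "dr": [0, 0, 0], "jaw": 85}]'

```text
clock: 50.1
position: [510.6, -148.9, 200.4]
ee_rot: [0.734, -0.679, -0.0, 0.0]
contact_force: [1.1, 0.2, 0.0]
gripper_width: 85.1
grasp_force: 0.0
```

```bash
python3 - <<'E'
from h import *
moved([64,0,5],[0,0,0]);moved([0,0,-95],[0,0,0]); st()
plan(ringpose(23,back=90),ringpose(23,back=40))
E
```

```text
t 50.1 pos [ 510.6 -148.9  200.4] d [-0.3  0.1 -0.5] rot err deg [-0.  -0.1 -0. ] F [1.1 0.2 0. ] w 85.1 g 0.0
slide [104.1, -26.2, 9.4] dr [-2.87, -0.01, -0.01]
slide [104.0, -6.7, 55.4] dr [-2.87, -0.01, -0.01]
```

Request:
step_arm --motion '[{"slide": [35, -9, 0], "dr": [-0.9, 0, 0], "jaw": 85}, {"slide": [75, -19, 5], "dr": [-2, 0, 0], "jaw": 85}, {"slide": [104, -26.2, 9.4], "dr": [-2.87, 0, 0], "jaw": 85}, {"slide": [104, -26.2, 9.4], "dr": [-2.87, 0, 0], "jaw": 85}, {"slide": [104, -26.2, 9.4], "dr": [-2.87, 0, 0], "jaw": 85}, {"slide": [104, -20, 24], "dr": [-2.87, 0, 0], "jaw": 85}, {"slide": [104, -13, 40], "dr": [-2.87, 0, 0], "jaw": 85}, {"slide": [104, -6.7, 55.4], "dr": [-2.87, 0, 0], "jaw": 85}]'

```text
clock: 51.1
position: [524.5, -251.3, 144.8]
ee_rot: [0.72, -0.665, -0.135, 0.145]
contact_force: [-0.4, 0.5, 0.2]
gripper_width: 85.0
grasp_force: 0.0
```

Request:
step_arm --motion '[{"slide": [0, 0, 13], "dr": [0, 0, 0], "jaw": 85}, {"slide": [0, 0, 26], "dr": [0, 0, 0], "jaw": 85}, {"slide": [0, 0, 40], "dr": [0, 0, 0], "jaw": 85}, {"slide": [0, 0, 40], "dr": [0, 0, 0], "jaw": 75}, {"slide": [0, 0, 40], "dr": [0, 0, 0], "jaw": 65}, {"slide": [0, 0, 40], "dr": [0, 0, 0], "jaw": 60}, {"slide": [0, 0, 40], "dr": [0, 0, 0], "jaw": 50}, {"slide": [0, 0, 40], "dr": [0, 0, 0], "jaw": 50}]'

```text
clock: 52.1
position: [509.9, -253.6, 109.0]
ee_rot: [0.719, -0.665, -0.135, 0.147]
contact_force: [-0.8, 0.6, 5.3]
gripper_width: 60.1
grasp_force: 63.6
```

```bash
python3 - <<'E'
from h import *
moved([104,-6.7,55.4],[-2.87,0,0]);moved([0,0,40],[0,0,0]); st()
plan(*[ringpose(f) for f in(17,11,5,-1,-7,-13,-19,-24)])
E
```

```text
t 52.1 pos [ 509.9 -253.6  109. ] d [-0.1 -0.   0.2] rot err deg [-0.1 -0.  -0. ] F [-0.8  0.6  5.3] w 60.1 g 63.6
slide [0.0, -2.4, -0.1] dr [0.75, -0.01, -0.01]
slide [0.0, -4.8, -0.5] dr [1.5, -0.01, -0.01]
slide [0.0, -7.1, -1.1] dr [2.25, -0.01, -0.01]
slide [0.0, -9.4, -2.0] dr [3.0, -0.01, -0.01]
slide [0.0, -11.5, -3.1] dr [3.75, -0.01, -0.01]
slide [0.0, -13.5, -4.4] dr [4.5, -0.01, -0.01]
slide [0.0, -15.4, -5.9] dr [5.25, -0.01, 0.0]
slide [0.0, -16.8, -7.3] dr [5.87, -0.01, 0.0]
```

Request:
step_arm --motion '[{"slide": [0, -2.4, 0], "dr": [0.75, 0, 0], "jaw": 50}, {"slide": [0, -4.8, -0.5], "dr": [1.5, 0, 0], "jaw": 50}, {"slide": [0, -7.1, -1.1], "dr": [2.25, 0, 0], "jaw": 50}, {"slide": [0, -9.4, -2], "dr": [3, 0, 0], "jaw": 50}, {"slide": [0, -11.5, -3.1], "dr": [3.75, 0, 0], "jaw": 50}, {"slide": [0, -13.5, -4.4], "dr": [4.5, 0, 0], "jaw": 50}, {"slide": [0, -15.4, -5.9], "dr": [5.25, 0, 0], "jaw": 50}, {"slide": [0, -16.8, -7.3], "dr": [5.87, 0, 0], "jaw": 50}]'

```text
clock: 53.1
position: [528.2, -252.1, 109.2]
ee_rot: [0.718, -0.664, 0.143, -0.154]
contact_force: [-2.3, 2.2, 3.5]
gripper_width: 59.8
grasp_force: 64.8
```

Request:
step_arm --motion '[{"slide": [0, 0, 0], "dr": [0, 0, 0], "jaw": 50}, {"slide": [0, 0, 0], "dr": [0, 0, 0], "jaw": 85}, {"slide": [0, 0, 0], "dr": [0, 0, 0], "jaw": 85}, {"slide": [0, 0, 0], "dr": [0, 0, 0], "jaw": 85}, {"slide": [0, 0, 0], "dr": [0, 0, 0], "jaw": 85}, {"slide": [0, 0, -25], "dr": [0, 0, 0], "jaw": 85}, {"slide": [0, 0, -50], "dr": [0, 0, 0], "jaw": 85}, {"slide": [0, 0, -80], "dr": [0, 0, 0], "jaw": 85}]'

```text
clock: 54.1
position: [495.6, -254.3, 181.0]
ee_rot: [0.718, -0.664, 0.141, -0.152]
contact_force: [-0.4, -0.5, 1.3]
gripper_width: 85.1
grasp_force: 0.0
```

```bash
python3 - <<'E'
from h import *
moved([0,-16.8,-7.3],[5.87,0,0]);moved([0,0,-80],[0,0,0]); st()
plan(*[ringpose(f,back=80) for f in(-9,6,23)],ringpose(23,back=40))
E
```

```text
t 54.1 pos [ 495.6 -254.3  181. ] d [-0.3  0.2 -1.1] rot err deg [-0.1 -0.1  0. ] F [-0.4 -0.5  1.3] w 85.1 g 0.0
slide [0.1, -14.8, 2.0] dr [-1.87, -0.01, 0.0]
slide [0.1, -28.5, 7.7] dr [-3.75, -0.01, 0.0]
slide [0.1, -41.7, 18.1] dr [-5.87, -0.01, 0.0]
slide [0.0, -12.4, 45.4] dr [-5.87, -0.01, 0.0]
```

Request:
step_arm --motion '[{"slide": [0, -14.8, 2], "dr": [-1.87, 0, 0], "jaw": 85}, {"slide": [0, -28.5, 7.7], "dr": [-3.75, 0, 0], "jaw": 85}, {"slide": [0, -41.7, 18.1], "dr": [-5.87, 0, 0], "jaw": 85}, {"slide": [0, -41.7, 18.1], "dr": [-5.87, 0, 0], "jaw": 85}, {"slide": [0, -34.4, 25], "dr": [-5.87, 0, 0], "jaw": 85}, {"slide": [0, -27, 31.8], "dr": [-5.87, 0, 0], "jaw": 85}, {"slide": [0, -19.7, 38.6], "dr": [-5.87, 0, 0], "jaw": 85}, {"slide": [0, -12.4, 45.4], "dr": [-5.87, 0, 0], "jaw": 85}]'

```text
clock: 55.1
position: [525.0, -252.3, 144.8]
ee_rot: [0.719, -0.666, -0.135, 0.146]
contact_force: [-0.1, 0.5, -0.1]
gripper_width: 84.9
grasp_force: 0.0
```

Request:
step_arm --motion '[{"slide": [0, 0, 13], "dr": [0, 0, 0], "jaw": 85}, {"slide": [0, 0, 26], "dr": [0, 0, 0], "jaw": 85}, {"slide": [0, 0, 40], "dr": [0, 0, 0], "jaw": 85}, {"slide": [0, 0, 40], "dr": [0, 0, 0], "jaw": 75}, {"slide": [0, 0, 40], "dr": [0, 0, 0], "jaw": 65}, {"slide": [0, 0, 40], "dr": [0, 0, 0], "jaw": 60}, {"slide": [0, 0, 40], "dr": [0, 0, 0], "jaw": 50}, {"slide": [0, 0, 40], "dr": [0, 0, 0], "jaw": 50}]'

```text
clock: 56.1
position: [509.9, -253.5, 109.0]
ee_rot: [0.719, -0.665, -0.135, 0.147]
contact_force: [-1.6, 0.0, 4.9]
gripper_width: 60.4
grasp_force: 63.7
```

```bash
python3 - <<'E'
from h import *
moved([0,-12.4,45.4],[-5.87,0,0]);moved([0,0,40],[0,0,0]); st()
plan(*[ringpose(f) for f in(17,11,5,-1,-8,-14,-20,-26)])
E
```

```text
t 56.1 pos [ 509.9 -253.5  109. ] d [-0.1  0.   0.1] rot err deg [-0.1 -0.  -0.1] F [-1.6  0.   4.9] w 60.4 g 63.7
slide [0.0, -2.4, -0.1] dr [0.75, -0.01, -0.01]
slide [0.0, -4.8, -0.5] dr [1.5, -0.01, -0.01]
slide [0.0, -7.2, -1.1] dr [2.25, -0.01, -0.01]
slide [0.0, -9.4, -2.0] dr [3.0, -0.01, -0.01]
slide [0.0, -11.9, -3.3] dr [3.87, -0.01, -0.01]
slide [0.0, -13.9, -4.6] dr [4.62, -0.01, -0.01]
slide [0.0, -15.7, -6.2] dr [5.37, -0.01, 0.0]
slide [0.0, -17.4, -7.9] dr [6.12, -0.01, 0.0]
```

Request:
step_arm --motion '[{"slide": [0, -2.4, 0], "dr": [0.75, 0, 0], "jaw": 50}, {"slide": [0, -4.8, -0.5], "dr": [1.5, 0, 0], "jaw": 50}, {"slide": [0, -7.2, -1.1], "dr": [2.25, 0, 0], "jaw": 50}, {"slide": [0, -9.4, -2], "dr": [3, 0, 0], "jaw": 50}, {"slide": [0, -11.9, -3.3], "dr": [3.87, 0, 0], "jaw": 50}, {"slide": [0, -13.9, -4.6], "dr": [4.62, 0, 0], "jaw": 50}, {"slide": [0, -15.7, -6.2], "dr": [5.37, 0, 0], "jaw": 50}, {"slide": [0, -17.4, -7.9], "dr": [6.12, 0, 0], "jaw": 50}]'

```text
clock: 57.1
position: [529.3, -251.9, 108.5]
ee_rot: [0.716, -0.661, 0.154, -0.166]
contact_force: [-2.1, 2.9, 8.9]
gripper_width: 60.1
grasp_force: 74.0
```

```bash
python3 - <<'E'
from h import *
moved([0,-17.4,-7.9],[6.12,0,0]); st(); print(arm.read_state()["wrist_torque"].round(2))
E
```

```text
t 57.1 pos [ 529.3 -251.9  108.5] d [ 0.3  0.2 -0.8] rot err deg [ 0.1 -0.1 -0.1] F [-2.1  2.9  8.9] w 60.1 g 74.0
[0.49 2.88 0.4 ]
```

Request:
step_arm --motion '[{"slide": [0, 0, 0], "dr": [0, 0, 0], "jaw": 50}, {"slide": [0, 0, 0], "dr": [0, 0, 0], "jaw": 85}, {"slide": [0, 0, 0], "dr": [0, 0, 0], "jaw": 85}, {"slide": [0, 0, 0], "dr": [0, 0, 0], "jaw": 85}, {"slide": [0, 0, 0], "dr": [0, 0, 0], "jaw": 85}, {"slide": [0, 0, -35], "dr": [0, 0, 0], "jaw": 85}, {"slide": [0, 0, -80], "dr": [0, 0, 0], "jaw": 85}, {"slide": [0, 0, -130], "dr": [0, 0, 0], "jaw": 85}]'

```text
clock: 58.1
position: [471.6, -256.1, 225.5]
ee_rot: [0.715, -0.662, 0.152, -0.165]
contact_force: [0.6, 0.3, 0.2]
gripper_width: 84.9
grasp_force: 0.0
```

Request:
step_arm --motion '[{"slide": [0, 0, -45], "dr": [0, 0, 0], "jaw": 85}, {"slide": [0, 30, -90], "dr": [0, 0, 0], "jaw": 85}, {"slide": [0, 70, -110], "dr": [0, 0, 0], "jaw": 85}, {"slide": [0, 70, -110], "dr": [0, 0, 0], "jaw": 85}, {"slide": [0, 70, -110], "dr": [0, 0, 0], "jaw": 85}, {"slide": [0, 70, -110], "dr": [0, 0, 0], "jaw": 85}, {"slide": [0, 70, -110], "dr": [0, 0, 0], "jaw": 85}, {"slide": [0, 70, -110], "dr": [0, 0, 0], "jaw": 85}]'

```text
clock: 59.1
position: [362.0, -264.7, 292.7]
ee_rot: [0.715, -0.662, 0.152, -0.165]
contact_force: [0.8, -0.4, -0.2]
gripper_width: 85.1
grasp_force: 0.0
```

```bash
python3 - <<'E'
from h import *
moved([0,0,-130],[0,0,0]);moved([0,70,-110],[0,0,0]); st()
a=optics.get_image("side"); b=optics.get_image("top")
r=lambda i,w,h:cv2.resize(i,(w,h),interpolation=cv2.INTER_CUBIC)
cv2.imwrite("pics/fin.png",np.vstack([np.hstack([r(a[205:280,270:370],400,300),r(b[150:225,270:370],400,300)]),np.hstack([r(a[140:240,130:263],400,300),r(b[165:255,140:260],400,300)])]))
s=lambda X:((proj("side",X)-[270,205])*4+1.5).round(0).tolist()
for q in(-.9,-.75,-.6,-.45): print(q,s(chuck([31*np.sin(q),0,31*np.cos(q)])))
print(s(chuck([0,104,30.5])),s(chuck([-30.5,104,0]))); tray()
E
```

```text
t 59.1 pos [ 362.  -264.7  292.7] d [ 0.6  0.1 -1.7] rot err deg [-0.  -0.1  0. ] F [ 0.8 -0.4 -0.2] w 85.1 g 0.0
-0.9 [223.0, 206.0]
-0.75 [226.0, 200.0]
-0.6 [230.0, 194.0]
-0.45 [235.0, 188.0]
[122.0, 87.0] [89.0, 141.0]
tray [435.5 287.4] yaw -0.216 size [np.float64(163.0), np.float64(226.0)]
```

View pics/fin.png

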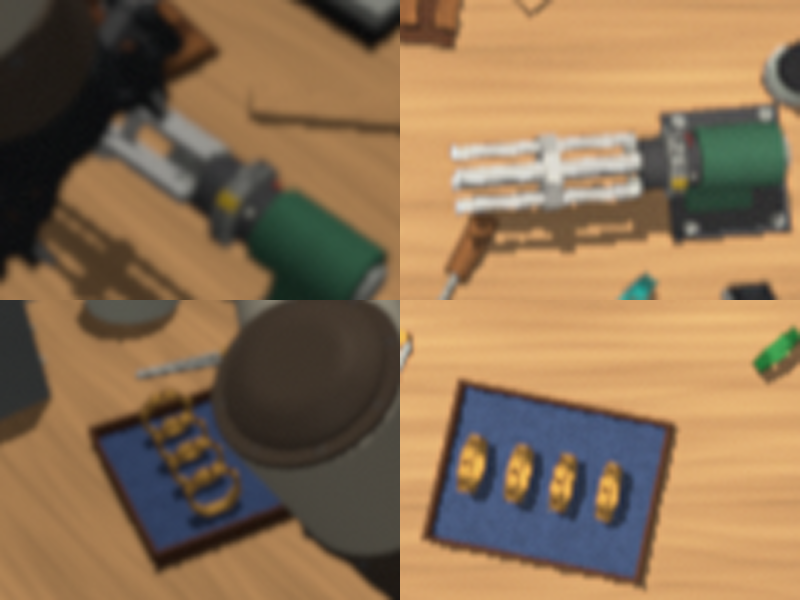

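```bash
python3 - <<'E'
from h import *
def yel(i):
    x=slice(330,350); y=slice(180,202); h=cv2.cvtColor(i,cv2.COLOR_BGR2HSV)[y,x]
    m=cv2.inRange(h,(20,140,90),(35,255,255)); v,u=np.nonzero(m); return u.mean()+330,v.mean()+180,len(u)
print(yel(cv2.resize(cv2.imread("pics/top0.png"),(512,384),interpolation=cv2.INTER_AREA)),yel(optics.get_image("top")))
for q in(0,.1,.2): print(proj("top",chuck([31*np.sin(q-.75),0,31*np.cos(q-.75)])).round(2))
E
```

```text
(np.float64(339.3333333333333), np.float64(195.11111111111111), 9) (np.float64(339.5), np.float64(195.5), 8)
[339.13 195.59]
[339.16 194.82]
[339.16 194.  ]
```

The ring index is back at its starting position (the gripping stop), all four golds are in the tray, and the blank is centred on the jaws.

```bash
python3 -c "
from bench import arm
print(arm.job_done())"
```

```text
the job is handed in; nothing more can be done
None
```

I handed the job in: all four gold bangles stand in the blue tray, one silver blank sits centred on the jaws, and the ring is back at its gripping stop.

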